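# Weigh the sample jars on the hanging balance

## Task

Weigh the two or three red-lidded sample jars on the right together: pull the orange power knob of the hanging balance fully up, then stand every jar upright in a cell of its own in the steel pail, and then raise the pail's folded wire bail, lift the pail by it and hang it by the bail on the balance's two hooks. Let go and leave it hanging still for three seconds, then set the pail with its jars back on the middle of the green mat and let go of it, and last push the power knob fully down again. Carry the pail smoothly so that it does not tip, and leave the timer, the brown bottle and the dishes alone.

Things in the scene. Friction and masses are not known exactly. Their poses are not given: they have to be found in the camera images.
- balance: Hanging balance, fixed. Origin on the worktop under the middle of the hooks; x from the hooks' open front back toward the column, y to the left seen from the front (console side), z up. Grey base plate x -90..150, y -75..75, top 24 mm high. Column 36 x 44 mm at x = 105. Two steel prongs, 10 mm thick, run forward (-x) from the column's head at y = -40 and +40 mm: they are the hooks.
- hook_rest (a point): Midway between the prongs, where the centre of the bail's top wire lies when hung, 250.5 mm over the worktop; axes as the balance. Each prong's centre line here is level at 243 mm (top side 248 mm) for x = -20..20 mm; behind, it rises to 259 mm at x = 40 and runs level to the head at x = 85. Between the prongs is a free gap of 70 mm; nothing is above them.
- prong_tips (a point): Midway between the upturned front tips of the prongs, x = -42 mm, 271 mm over the worktop; the rounded tips reach 5 mm higher. Bring the raised bail over these tips from the front (-x), its sides outside the prongs, then lower it; from the side the bail's wire and the pail would strike the prongs. Axes as the balance.
- head_top (a point): Middle of the top of the column's grey cross head (x 85..125, y -55..55), 273 mm over the worktop; a small black cap reaches 278 mm. This is the highest part of the balance.
- console_top (a point): Middle of the top of the white console, 150 (x) x 100 (y) mm, 54 mm high, on the +y side of the balance. It has a display at the back and the power knob at the front.
- power_knob (a joint): Push-pull power knob on the console, sliding vertically: 0 = fully down (off), 0.018 m = fully up at its stop (on). It stays where it is left; friction about 4 N either way.
- knob_grip (a point): Middle of the orange round knob head (moves with it), 34 mm diameter, 26 mm high, its flat top 12 mm above this point and its underside 14 mm below; when down this point is 82 mm above the worktop and 28 mm above the console's top. In the balance frame it lies at x = -45, y = 125 mm.
- mat: Green mat, 180 x 180 x 3 mm, fixed on the worktop, where the pail starts and must be put back. Origin at the centre of its underside.
- pail: Low round steel pail, loose, 0.3 to 0.5 kg: outer diameter 154, inner 148 mm, wall 3 mm, rim 40 mm high, floor 4 mm thick. Origin: centre of the underside, z up. Bail pivots at y = +-85 mm, 70 mm high, on two narrow ears 80 mm high. Sheets 32 mm high part it into three open cells for one jar each: cell centres 40 mm from the axis at 0, 120 and 240 degrees from pail x toward y.
- pail_bail (a joint): Angle of the wire bail: 0 = folded down, lying level toward the pail's -x side; 1.57 = upright; limit 2.2. The bail swings easily and falls back if let go while the pail stands; the lifted pail swings on it if carried fast. Wire 5 mm thick; its flat top is 120 mm long (parallel to the pail's y) and 118 mm from the pivot axis; the full bail is 175 mm wide.
- bail_grip (a point): Middle of the bail's top, on the axis of its black grip sleeve: 12 mm diameter, 44 mm long (along the pail's y), bare 5 mm wire on either side. When folded it is 118 mm from the pail's axis and 70 mm above the pail's underside, the sleeve 35 mm clear of the pail's wall; when upright it is 188 mm above the underside. Its axes equal the pail's when folded and turn with the bail.
- jar_0: Closed sample jar, white with a red lid, loose, may be absent; 0.1 kg, 60 mm high, body 51 mm in diameter, red lid 56 mm in diameter from 48 to 60 mm above the underside. Origin at the centre of its underside, z up.
- jar_1: Closed sample jar, white with a red lid, loose, may be absent; 0.1 kg, 60 mm high, body 51 mm in diameter, red lid 56 mm in diameter from 48 to 60 mm above the underside. Origin at the centre of its underside, z up.
- jar_2: Closed sample jar, white with a red lid, loose, may be absent; 0.1 kg, 60 mm high, body 51 mm in diameter, red lid 56 mm in diameter from 48 to 60 mm above the underside. Origin at the centre of its underside, z up.
- jar_3: Closed sample jar, white with a red lid, loose, may be absent; 0.1 kg, 60 mm high, body 51 mm in diameter, red lid 56 mm in diameter from 48 to 60 mm above the underside. Origin at the centre of its underside, z up.
- timer: White kitchen-style timer, 34 x 62 x 40 mm, loose bystander. Origin at the centre of its underside.
- amber_bottle: Small brown bottle with black cap, 48 mm diameter, 103 mm high, loose bystander. Origin at the centre of its underside.
- dishes: Stack of coloured culture dishes, 93 mm diameter, 46 mm high, loose bystander. Origin at the centre of its underside.

How it is judged:
By the outcome, as a careful person would: the job done as asked, in the order asked, and still so for the second after the job is handed in, with the robot touching nothing.
Of jar_0, jar_1, jar_2, jar_3 only 2 to 3 are there at a start; the rules pass over those that are not, and their reading is None.
At some moment in a run one of jar_0, jar_1, jar_2, jar_3 may be knocked a few centimetres aside while the robot is not near it.
It also fails if it takes over 210 s, if anything falls off the work surface, if the arm or the gripper's body presses on something with over 40 N, if the wrist force passes 120 N, or if a joint passes its speed limit or range.

## Robot

A 6-joint arm with a two-finger parallel gripper is mounted at the origin on a cart in front of the work surface, level with it; the furniture and walls round the work are solid. World frame = base frame: x ahead of the robot, y to its left, z up, the work surface at z = 0. Lengths are in m, angles in rad, forces in N, time in s.
With the tool pointing down it reaches from about 0.3 to 0.825 m from the base axis. Payload 5.4 kg.
Tool frame: the origin (TCP) lies between the finger pads; the fingertips stand 25 mm ahead of it and the grasp point (between the pads) lies 6 mm ahead of it; z points along the fingers, x is the direction in which the jaws open and shut, and the axes are right-handed (so a half turn about z gives the same grasp; the last joint's range is limited). The gripper opens to 92 mm and grips with 3 to 60 N. Pads are 20 mm wide; open, the fingers measure 128 mm over their backs; the gripper's body (75 mm by 189 mm) begins 69 mm behind the grasp point.
Start: joints at [-1.443, 0.158, 1.597, -0, 1.386, -0.21], TCP at [0.191, -0.542, 0.24] pointing down, gripper open.
Joint ranges: [-2.91, 2.91], [-0.94, 2.29], [0.18, 2.7], [-1.29, 4.43], [0.17, 2.64], [-3, 3]. Speed limits (rad/s): [2.57, 2.57, 3.14, 3.14, 3.14, 3.14].

## Interface

Orientations are given as a unit quaternion [x, y, z, w].
In Python, from bench import monitor, eyes, job_done gives the robot as it stands. The module is installed in compiled form; this text tells all that it offers.
- The arm moves only by the shell command python3 -m pendant 'ROWS' [FORCE]. ROWS is JSON, a list of rows, each a list of 3 entries, a list of its own where there are three numbers: the opening, from 0 (shut) to 1 (fully open), then the shift along the tool's x, y, z in mm, then the turn about the tool's z in degrees. In form: [[claw, [tx, ty, tz], yaw], ...]. A call has 1 to 12 rows; each row is the pose to reach, as a shift and turn from the pose commanded when the call began, along the tool's axes at that moment; what a row does not reach only later rows make up. A row lasts 1/10 s, in which the tool goes at most 50 mm and 8.59 degrees, less where a joint would pass 70% of its speed; a pose out of reach is approached as far as the arm can. A call with a gripper value outside its range is refused whole. The fingers move at their own pace and stop on an object; FORCE is the grip in N (left out, the last holds). Time passes only in rows, so rows that repeat a pose let the fingers close. It gives the time, the measured TCP pose, the force and the opening at its end, in the units of the state.
- monitor.read_state(): the state, without advancing time (a new reading comes with each control period).
- eyes.camera(name): name is "scene" or "side" or "wrist"; returns a dict with "frame" (384x512x3 uint8, red, green, blue), "fx", "fy", "cx", "cy" (pixels), "k1" (the pictures are not rectified: a ray, as slopes to the right and down, at radius r is drawn at 1 + k1 r^2 times it, then the intrinsics apply), "rvec" (rotation vector, rad) and "tvec" (3), from world to camera coordinates, as OpenCV has them. Camera axes: x right, y down, z forward; pixel columns grow to the right and rows downward; lengths in m; the calibration is good to about 2 mm. A picture is of the moment at which its call begins. There is no depth.
- job_done(): hands the job in, once; it reports no verdict.
The state is a dict: "time_s": time; "joint_pos": joint angles; "joint_vel": joint speeds; "effort": joint torques, N m; "ee_pos": TCP position; "ee_rot": TCP orientation; "force": force on the tool from outside, world axes, zero at the start; "ft_torque": the same for the moment, N m; "finger_gap": opening from 0.0 (shut) to 1.0 (fully open).
Only numpy, scipy, OpenCV 4.12 (cv2) and the standard library are available. Lean on these libraries where they do the work, as an engineer would, in place of code of your own. Each camera call takes 0.05 s, during which the arm holds its last target.

## Working session

There is one attempt and no reset: what is moved stays moved. The work goes in short steps, Python scripts to look and compute and a shell command to move; the robot and the scene stay as the last step left them, time stands still between calls to the robot, and variables do not carry over. Pictures are saved under pics/ and viewed, and the job is handed in when it is done.

```bash
mkdir -p pics; ls; python3 - <<'E'
from bench import monitor, eyes
import cv2
print(monitor.read_state())
for n in ["scene","side","wrist"]:
    c=eyes.camera(n); cv2.imwrite(f"pics/{n}0.png",c["frame"][:,:,::-1])
    print(n,{k:v for k,v in c.items() if k!="frame"})
E
```

```text
pics
{'time_s': 0.0, 'joint_pos': array([-1.44307723e+00,  1.59045957e-01,  1.59819898e+00,  3.79277533e-05,
        1.38619259e+00, -2.10102817e-01]), 'joint_vel': array([-1.18980179e-04, -9.30145329e-04, -9.28911373e-04,  1.94086147e-05,
        4.25992856e-05,  1.53989449e-04]), 'effort': array([-1.58840919e-06, -3.85573089e+01, -3.22107160e+01,  7.01551535e-02,
        3.80132021e-02, -1.40000648e-04]), 'ee_pos': array([ 0.19048956, -0.54193124,  0.23863727]), 'ee_rot': array([ 8.15912119e-01, -5.78175201e-01, -6.11137872e-04, -6.91194857e-04]), 'force': array([ 0.06844071, -0.33321437, -0.10978464]), 'ft_torque': array([ 0.00750669,  0.0150814 , -0.03166948]), 'finger_gap': 0.9967984845012006}
scene {'fx': 426.62309746374876, 'fy': 426.62309746374876, 'cx': 256.5504311035042, 'cy': 195.17982971736984, 'k1': -0.06637865382530915, 'rvec': array([ 0.74348554, -2.34372296,  1.387237  ]), 'tvec': array([0.45179713, 0.31293804, 1.29391449])}
side {'fx': 387.56563925082185, 'fy': 387.56563925082185, 'cx': 253.4414534182993, 'cy': 188.91881579154244, 'k1': -0.01885084091546319, 'rvec': array([ 0.05834162, -2.83538599,  1.28162366]), 'tvec': array([0.56044768, 0.14154991, 1.19947629])}
wrist {'fx': 324.13228876110395, 'fy': 324.13228876110395, 'cx': 251.13897258186952, 'cy': 197.84357716333184, 'k1': -0.07093802831951587, 'rvec': array([-2.38974668,  1.69180486,  0.21863839]), 'tvec': array([-0.57456411, -0.02832961,  0.39095422])}
```

View pics/scene0.png

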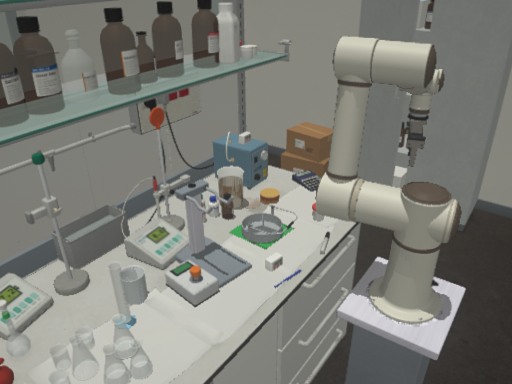

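View pics/side0.png

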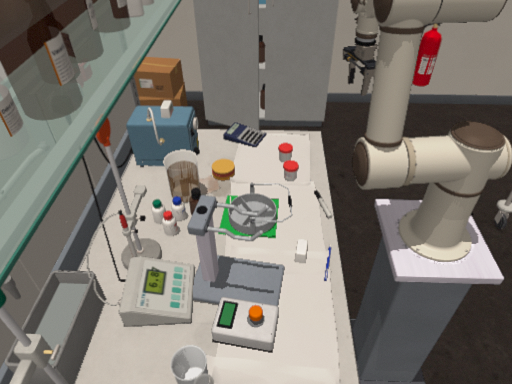

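View pics/wrist0.png

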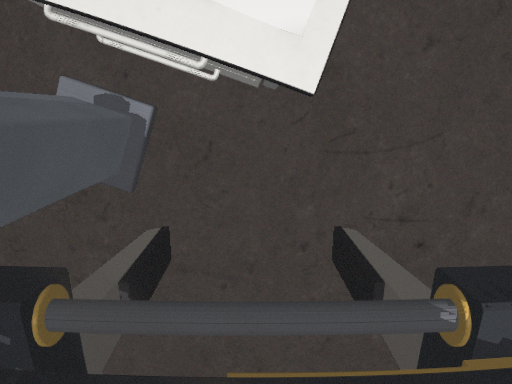

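```bash
cat > h.py <<'E'
from bench import monitor, eyes
import cv2, numpy as np
from scipy.spatial.transform import Rotation as R
def cam(n,save=None,crop=None,z=1):
    c=eyes.camera(n)
    if save:
        f=c["frame"][:,:,::-1]
        if crop: x0,y0,x1,y1=crop; f=f[y0:y1,x0:x1]
        cv2.imwrite(f"pics/{save}.png",cv2.resize(f,None,fx=z,fy=z,interpolation=cv2.INTER_CUBIC))
    return c
def K(c): return np.array([[c["fx"],0,c["cx"]],[0,c["fy"],c["cy"]],[0,0,1.]]),np.array([c["k1"],0,0,0,0.])
def ray(c,u,v):
    k,d=K(c); p=cv2.undistortPoints(np.array([[[u,v]]],float),k,d)[0,0]
    Rm=cv2.Rodrigues(c["rvec"])[0]; o=-Rm.T@c["tvec"]; r=Rm.T@np.array([p[0],p[1],1.]); return o,r/np.linalg.norm(r)
def plane(c,u,v,z):
    o,r=ray(c,u,v); return o+r*(z-o[2])/r[2]
def tri(c1,p1,c2,p2):
    o1,r1=ray(c1,*p1);o2,r2=ray(c2,*p2)
    A=np.stack([r1,-r2],1);t=np.linalg.lstsq(A,o2-o1,rcond=None)[0]
    a=o1+t[0]*r1;b=o2+t[1]*r2
    return (a+b)/2,np.linalg.norm(a-b)
def proj(c,P):
    k,d=K(c); return cv2.projectPoints(np.array(P,float).reshape(-1,1,3),c["rvec"],c["tvec"],k,d)[0][:,0]
def blobs(c,lo,hi,amin=20):
    hsv=cv2.cvtColor(c["frame"],cv2.COLOR_RGB2HSV)
    if lo[0]>hi[0]:
        m=cv2.inRange(hsv,(lo[0],lo[1],lo[2]),(180,hi[1],hi[2]))|cv2.inRange(hsv,(0,lo[1],lo[2]),hi)
    else: m=cv2.inRange(hsv,lo,hi)
    n,l,s,ce=cv2.connectedComponentsWithStats(m)
    return [(np.round(ce[i],1),s[i]) for i in range(1,n) if s[i][4]>=amin]
def st():
    s=monitor.read_state(); print("t",round(s["time_s"],2),"p",np.round(s["ee_pos"]*1000,1),"R",np.round(R.from_quat(s["ee_rot"]).as_matrix(),3).tolist(),"F",np.round(s["force"],1),"gap",round(s["finger_gap"],3)); return s
def go(P):  # tool-frame shift in mm from measured TCP to P (m)
    s=monitor.read_state(); return np.round(R.from_quat(s["ee_rot"]).inv().apply((np.array(P)-s["ee_pos"])*1000),1)
E
python3 - <<'E'
from h import *
s=cam("side","side1",(180,100,350,360),3); s2=cam("scene","scene1",(160,170,350,310),4)
s=cam("side","side1",(200,130,350,330),3)
print("red side");[print(b) for b in blobs(s,(172,140,80),(6,255,255))]
print("orange");[print(b) for b in blobs(s,(6,160,120),(16,255,255))]
print("green");[print(b) for b in blobs(s,(50,150,80),(70,255,255))]
print("red scene");[print(b) for b in blobs(s2,(172,140,80),(6,255,255))]
print("orange");[print(b) for b in blobs(s2,(6,160,120),(16,255,255))]
print("green");[print(b) for b in blobs(s2,(50,150,80),(70,255,255))]
E
```

```text
red side
(array([426.4,  54.9]), array([413,  27,  28,  59, 796], dtype=int32))
(array([285.2, 147.7]), array([279, 143,  14,  10, 109], dtype=int32))
(array([290.4, 165.7]), array([284, 161,  14,  11, 130], dtype=int32))
(array([223.2, 174.2]), array([213, 171,  21,   6,  34], dtype=int32))
(array([167.4, 214.8]), array([163, 211,   9,   9,  60], dtype=int32))
(array([123., 221.]), array([120, 215,   7,  13,  58], dtype=int32))
orange
(array([ 98.4, 136.3]), array([ 97, 132,   4,  10,  24], dtype=int32))
(array([106.8, 141.4]), array([104, 136,   5,  10,  26], dtype=int32))
(array([255.1, 312.9]), array([249, 306,  13,  15, 168], dtype=int32))
green
(array([275.7, 202. ]), array([273, 199,   5,   9,  26], dtype=int32))
(array([228.6, 223.6]), array([220, 208,  29,  28, 194], dtype=int32))
(array([270.3, 231.8]), array([262, 223,  14,  14,  87], dtype=int32))
(array([230.4, 306.6]), array([225, 303,  10,  12,  39], dtype=int32))
red scene
(array([183.5,  92.2]), array([180,  89,   8,   7,  42], dtype=int32))
(array([172.8,  95.9]), array([169,  93,   8,   7,  37], dtype=int32))
(array([154.8, 185.2]), array([154, 180,   3,  10,  24], dtype=int32))
(array([  5.3, 375.4]), array([  0, 366,  13,  18, 196], dtype=int32))
orange
(array([156.2, 116.7]), array([150, 108,  14,  21, 202], dtype=int32))
(array([194.6, 269.9]), array([190, 266,  10,   9,  63], dtype=int32))
green
(array([237.1, 231.3]), array([232, 226,  11,  11,  45], dtype=int32))
```

View pics/side1.png

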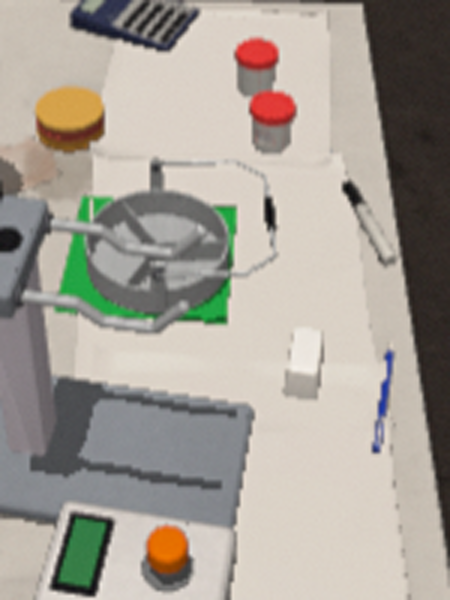

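View pics/scene1.png

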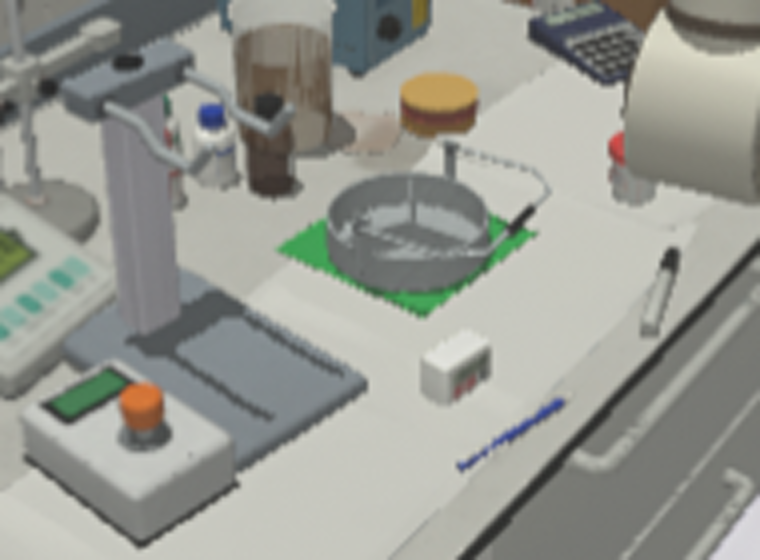

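```bash
python3 - <<'E'
from h import *
s=cam("side");c=cam("scene")
np.set_printoptions(precision=4,suppress=True)
print("knob",tri(s,(255.1,312.9),c,(194.6,269.9)), plane(s,255.1,312.9,.084),plane(c,194.6,269.9,.084))
print("jars",plane(s,285.2,147.7,.056),plane(s,290.4,165.7,.056))
print("jar tops",plane(s,200+257/3,130+53/3,.06),plane(s,200+273/3,130+105/3,.06))
def S(x,y): return (200+x/3,130+y/3)
def C(x,y): return (160+x/4,170+y/4)
print("grip",tri(s,S(269,212),c,C(521,221)))
print("tipR",tri(s,S(85,0),c,C(0,0)))
print("tip far",tri(s,S(222,225),c,C(286,112)), "tip near",tri(s,S(182,309),c,C(205,160)))
print("base corners side", plane(s,*S(252,408),.024),plane(s,*S(237,522),.024),"scene",plane(c,*C(367,383),.024),plane(c,*C(238,455),.024), plane(c,*C(195,272),.024))
print("head corners", plane(s,*S(46,200),.273),plane(s,*S(14,273),.273), plane(c,*C(188,55),.273),plane(c,*C(107,103),.273),plane(c,*C(64,88),.273),plane(c,*C(148,43),.273))
print("ears top", plane(s,*S(156,162),.083),plane(s,*S(157,262),.083),plane(c,*C(451,145),.083))
print("mat corners side",plane(s,*S(236,206),.003),plane(s,*S(228,322),.003),plane(s,*S(60,312),.003),"scene",plane(c,*C(535,235),.003),plane(c,*C(424,314),.003),plane(c,*C(279,246),.003))
E
```

```text
knob (array([0.5404, 0.342 , 0.0848]), np.float64(0.00016253762289346004)) [0.5404 0.3414 0.084 ] [0.5411 0.3413 0.084 ]
jars [ 0.4578 -0.3707  0.056 ] [ 0.4411 -0.261   0.056 ]
jar tops [ 0.4563 -0.3653  0.06  ] [ 0.4392 -0.2599  0.06  ]
grip (array([ 0.4493, -0.0646,  0.0665]), np.float64(0.004214014738354966))
tipR (array([0.5761, 0.3549, 0.5007]), np.float64(0.16346491867713672))
tip far (array([0.5033, 0.1911, 0.2833]), np.float64(0.01438922342020406)) tip near (array([0.5315, 0.2548, 0.2605]), np.float64(0.009803039384591199))
base corners side [0.4677 0.1561 0.024 ] [0.4821 0.2777 0.024 ] scene [0.4571 0.1639 0.024 ] [0.4863 0.2943 0.024 ] [0.6796 0.1228 0.024 ]
head corners [0.6435 0.1459 0.273 ] [0.6578 0.2279 0.273 ] [0.6349 0.1594 0.273 ] [0.6326 0.2558 0.273 ] [0.6773 0.2571 0.273 ] [0.6763 0.1617 0.273 ]
ears top [ 0.5706 -0.1253  0.083 ] [0.5622 0.0263 0.083 ] [ 0.5602 -0.1151  0.083 ]
mat corners side [ 0.4813 -0.1444  0.003 ] [0.49   0.0315 0.003 ] [0.6643 0.024  0.003 ] scene [ 0.4748 -0.1333  0.003 ] [0.4895 0.0334 0.003 ] [0.6642 0.0214 0.003 ]
```

```bash
python3 - <<'E'
from h import *
np.set_printoptions(precision=4,suppress=True)
s=st();c=cam("wrist")
Rm=cv2.Rodrigues(c["rvec"])[0];o=-Rm.T@c["tvec"];T=R.from_quat(s["ee_rot"]).inv()
print(T.apply(o-s["ee_pos"]),T.apply(Rm.T@[0,0,1]),T.apply(Rm.T@[1,0,0]))
print(go([.50,.20,.40]))
E
```

```text
t 0.4 p [ 190.5 -542.4  239.4] R [[0.331, -0.943, -0.0], [-0.943, -0.331, 0.0], [-0.0, -0.0, -1.0]] F [-0.8  0.   0.5] gap 1.001
[ 0.0007 -0.071  -0.1454] [-0.0005  0.2513  0.9679] [ 1.     -0.0006  0.0007]
[-598.  -538.  -160.4]
```

```bash
python3 -m pendant '[[0.7,[-330,-300,-160],-70.6],[0.7,[-330,-300,-160],-70.6],[0.7,[-330,-300,-160],-70.6],[0.7,[-330,-300,-160],-70.6],[0.7,[-330,-300,-160],-70.6],[0.7,[-330,-300,-160],-70.6],[0.7,[-330,-300,-160],-70.6],[0.7,[-330,-300,-160],-70.6],[0.7,[-330,-300,-160],-70.6],[0.7,[-330,-300,-160],-70.6],[0.7,[-330,-300,-160],-70.6]]' 20; python3 -c "
from h import *
st();print(go([.5,.25,.40]))"
```

```text
time_s: 1.55
ee_pos: [0.3652, -0.1298, 0.4014]
ee_rot: [1.0, 0.002, 0.002, 0.001]
force: [1.0, -0.7, 0.5]
finger_gap: 0.7
t 1.55 p [ 365.2 -129.8  401.4] R [[1.0, 0.004, 0.003], [0.004, -1.0, -0.002], [0.003, 0.002, -1.0]] F [ 1.  -0.7  0.5] gap 0.7
[ 136.3 -379.3    1.2]
```

```bash
python3 -c "
from h import *
cam('wrist','w1')"; python3 -m pendant '[[0.7,[135,-380,0],0],[0.7,[135,-380,0],0],[0.7,[135,-380,0],0],[0.7,[135,-380,0],0],[0.7,[135,-380,0],0],[0.7,[135,-380,0],0],[0.7,[135,-380,0],0],[0.7,[135,-380,0],0],[0.7,[135,-380,0],0],[0.7,[135,-380,0],0],[0.7,[135,-380,0],0]]'; python3 -c "
from h import *
st();cam('wrist','w2')"
```

```text
time_s: 2.7
ee_pos: [0.4998, 0.2463, 0.3992]
ee_rot: [1.0, -0.001, -0.0, 0.0]
force: [-1.0, -0.4, 0.0]
finger_gap: 0.698
t 2.7 p [499.8 246.3 399.2] R [[1.0, -0.003, -0.001], [-0.003, -1.0, -0.001], [-0.001, 0.001, -1.0]] F [-1.  -0.4  0. ] gap 0.698
```

View pics/w1.png

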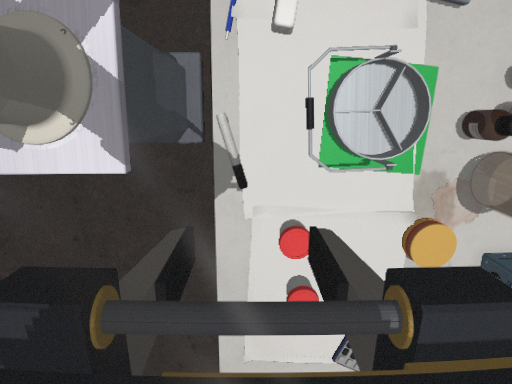

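View pics/w2.png

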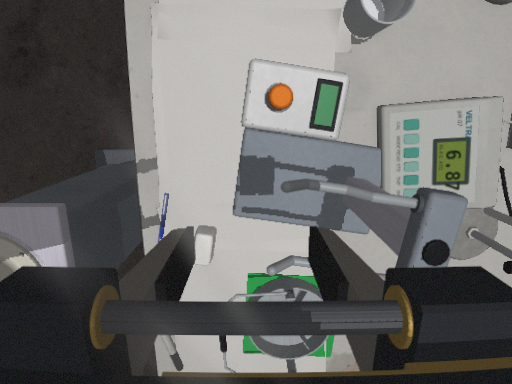

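```bash
python3 - <<'E'
from h import *
np.set_printoptions(precision=4,suppress=True)
s=st();c=cam("wrist","w2z",(220,40,470,280),3)
b=blobs(c,(5,160,100),(18,255,255),100);print(b)
for z in (.094,.09):print("knob",plane(c,*b[0][0],z))
E
```

```text
t 2.75 p [499.7 246.3 399.7] R [[1.0, -0.003, 0.0], [-0.003, -1.0, -0.001], [0.0, 0.001, -1.0]] F [-0.2  0.4  0.9] gap 0.699
[(array([280.1,  96.3]), array([268,  84,  25,  25, 465], dtype=int32))]
knob [0.5395 0.3396 0.094 ]
knob [0.5399 0.3398 0.09  ]
```

View pics/w2z.png

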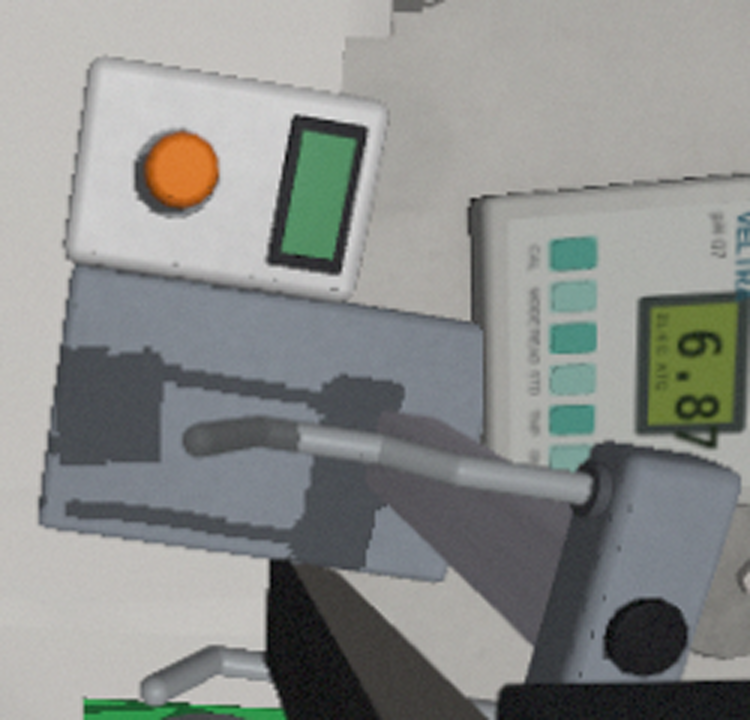

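```bash
python3 - <<'E'
from h import *
np.set_printoptions(precision=4,suppress=True)
c=cam("wrist")
Z=lambda x,y:(220+x/3,40+y/3)
b=[plane(c,*Z(*p),.024)[:2] for p in [(40,523),(445,580),(484,323),(74,263)]]
k=[plane(c,*Z(*p),.054)[:2] for p in [(95,57),(387,98),(352,300),(68,255)]]
cap=plane(c,*Z(645,636),.278)[:2]
kn=plane(c,280.1,96.3,.094)[:2]
print(np.array(b),np.array(k),cap)
# rigid fit: base corners balance coords
src=[(-90,-75),(150,-75),(150,75),(-90,75),(105,0),(-45,125)]; dst=b+[cap,kn]
S=np.array(src)/1000;D=np.array(dst)
sc=S.mean(0);dc=D.mean(0);H=(S-sc).T@(D-dc);th=np.arctan2(H[0,1]-H[1,0],H[0,0]+H[1,1])
Rr=np.array([[np.cos(th),-np.sin(th)],[np.sin(th),np.cos(th)]]);t=dc-Rr@sc
print("yaw deg",np.degrees(th),"origin",t);print((D-(S@Rr.T+t))*1000)
# prong tip far check z .271
print("far tip", plane(c,*Z(205,440),.276)[:2], "pred",Rr@[-.042,.04]+t)
print("near? tip",plane(c,*Z(150,690),.276)[:2],"pred",Rr@[-.042,-.04]+t)
kc=np.mean(k,0);print("console ctr",kc, "balance frame",Rr.T@(kc-t))
print(go([.540,.3403,.077+.0]))
E
```

```text
[[0.4703 0.1526]
 [0.7028 0.1173]
 [0.7114 0.2646]
 [0.4905 0.2957]] [[0.5017 0.3936]
 [0.6425 0.3757]
 [0.6306 0.2787]
 [0.4881 0.3008]] [0.6688 0.1953]
yaw deg -7.846600251070327 origin [0.5647 0.211 ]
[[  5.0573   3.6287]
 [ -0.2147   1.0625]
 [-12.1324  -0.2815]
 [  4.7471  -1.909 ]
 [  0.0723  -1.3397]
 [  2.4705  -1.161 ]]
far tip [0.5322 0.2563] pred [0.5285 0.2564]
near? tip [0.5176 0.1783] pred [0.5176 0.1771]
console ctr [0.5657 0.3372] balance frame [-0.0162  0.1252]
[ 39.8 -93.9 323.1]
```

```bash
python3 -m pendant '[[0.7,[40,-94,100],0],[0.7,[40,-94,200],0],[0.7,[40,-94,200],0],[0.7,[40,-94,200],0],[0.7,[40,-94,200],0],[0.7,[40,-94,200],0],[0.7,[40,-94,200],0]]'; python3 -c "
from h import *
s=st();print(go([.540,.3403,.088]));cam('scene','s2');cam('side','d2')"
```

```text
time_s: 3.55
ee_pos: [0.54, 0.3413, 0.2008]
ee_rot: [1.0, -0.001, 0.0, -0.0]
force: [0.1, 0.6, 1.2]
finger_gap: 0.695
t 3.55 p [540.  341.3 200.8] R [[1.0, -0.002, 0.001], [-0.002, -1.0, 0.0], [0.001, -0.0, -1.0]] F [0.1 0.6 1.2] gap 0.695
[-1.000e-01  1.000e+00  1.128e+02]
```

View pics/s2.png

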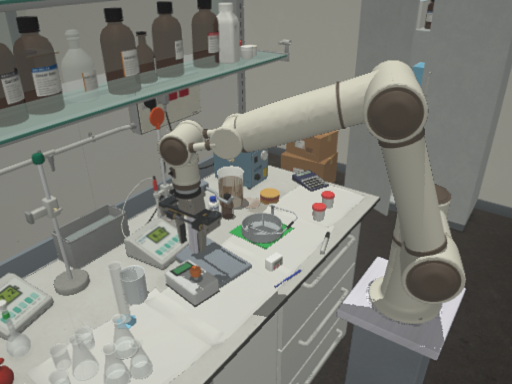

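View pics/d2.png

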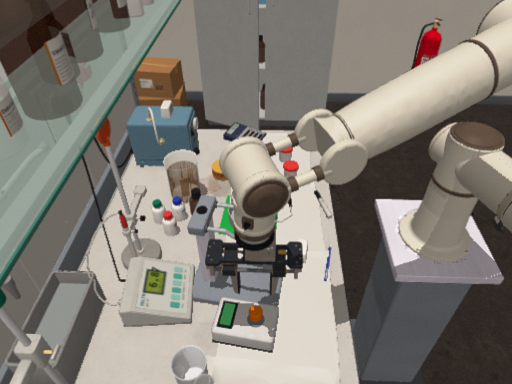

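```bash
python3 -m pendant '[[0.7,[0,1,40],0],[0.7,[0,1,80],0],[0.7,[0,1,100],0],[0.7,[0,1,112],0],[0.7,[0,1,112],0],[0.2,[0,1,112],0],[0.2,[0,1,112],0],[0.2,[0,1,112],0],[0.2,[0,1,112],0],[0.2,[0,1,112],0],[0.2,[0,1,112],0],[0.2,[0,1,112],0]]' 25; python3 -c "
from h import *
s=st();cam('side','d3',(180,200,340,360),4);cam('scene','s3',(150,180,290,310),4)"
```

```text
time_s: 4.85
ee_pos: [0.5397, 0.3414, 0.0885]
ee_rot: [1.0, -0.0, 0.0, -0.0]
force: [-2.9, -1.2, 6.1]
finger_gap: 0.355
t 4.85 p [539.7 341.4  88.5] R [[1.0, -0.001, 0.0], [-0.001, -1.0, 0.0], [0.0, -0.0, -1.0]] F [-2.9 -1.2  6.1] gap 0.355
```

View pics/d3.png

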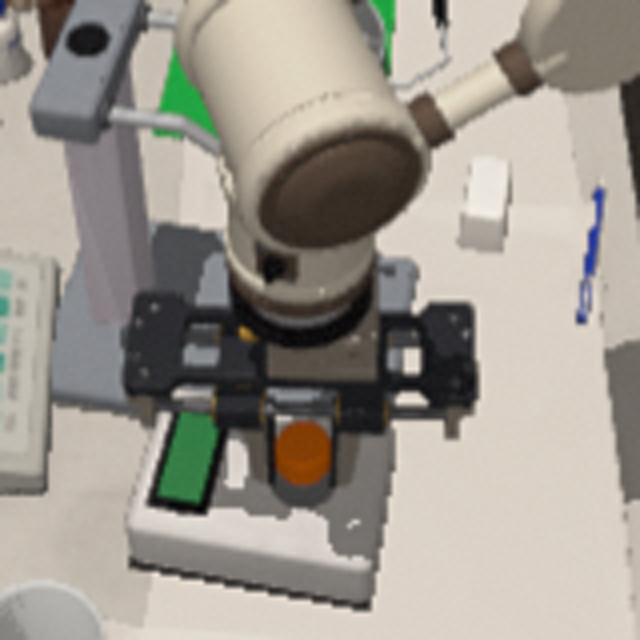

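View pics/s3.png

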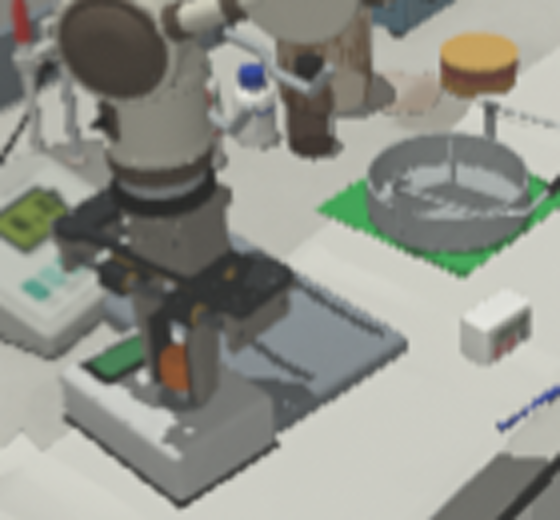

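```bash
python3 -m pendant '[[0.2,[0,0,-6],0],[0.2,[0,0,-12],0],[0.2,[0,0,-18],0],[0.2,[0,0,-20],0],[0.2,[0,0,-21],0],[0.2,[0,0,-21],0],[0.2,[0,0,-21],0]]' 25; python3 -c "
from h import *
s=st()"
```

```text
time_s: 5.65
ee_pos: [0.5395, 0.3413, 0.1068]
ee_rot: [1.0, -0.0, -0.0, -0.0]
force: [5.9, 5.7, -14.3]
finger_gap: 0.357
t 5.65 p [539.5 341.3 106.8] R [[1.0, -0.001, -0.0], [-0.001, -1.0, 0.001], [-0.0, -0.001, -1.0]] F [  5.9   5.7 -14.3] gap 0.357
```

```bash
python3 -m pendant '[[0.2,[0,0,1.5],0],[0.65,[0,0,1.5],0],[0.65,[0,0,1.5],0],[0.65,[0,0,1.5],0],[0.65,[0,0,1.5],0],[0.65,[0,0,-40],0],[0.65,[0,0,-90],0],[0.65,[0,0,-140],0],[0.65,[0,0,-190],0],[0.65,[0,0,-240],0],[0.65,[0,0,-293],0],[0.65,[0,0,-293],0]]' 25; python3 -c "
from h import *
s=st();c=cam('wrist','w3');d=cam('side')
b=[x for x in blobs(d,(6,160,120),(16,255,255),100)];print(b)
s2=cam('scene');b2=blobs(s2,(6,160,120),(16,255,255));print(b2)
print(proj(d,[.540,.341,.084]),proj(d,[.540,.341,.102]))
"
```

```text
time_s: 6.85
ee_pos: [0.5413, 0.3418, 0.4113]
ee_rot: [1.0, -0.0, 0.007, -0.003]
force: [-0.0, 0.4, 0.9]
finger_gap: 0.648
t 6.85 p [541.3 341.8 411.3] R [[1.0, -0.001, 0.014], [-0.001, -1.0, 0.005], [0.014, -0.005, -1.0]] F [-0.   0.4  0.9] gap 0.648
[(array([103.1, 138. ]), array([ 97, 129,  13,  17, 101], dtype=int32)), (array([255.3, 308.8]), array([249, 301,  14,  16, 175], dtype=int32))]
[(array([156.3, 116.7]), array([150, 108,  14,  21, 208], dtype=int32)), (array([193.2, 267.4]), array([190, 264,   8,   8,  40], dtype=int32))]
[[255.27623728 312.75839089]] [[255.21246793 308.59804124]]
```

View pics/w3.png

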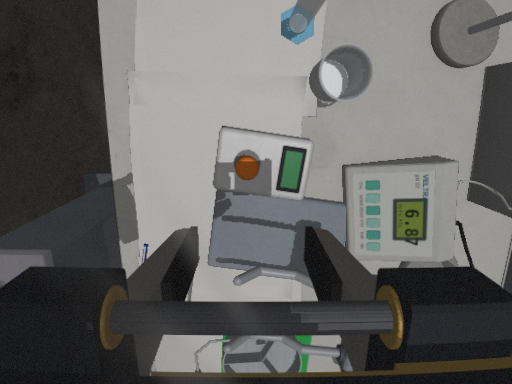

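```bash
python3 -m pendant '[[0.65,[-40,270,-40],0],[0.65,[-40,270,-40],0],[0.65,[-40,270,-40],0],[0.65,[-40,270,-40],0],[0.65,[-40,270,-40],0],[0.65,[-40,270,-40],0],[0.65,[-40,270,-40],0],[0.65,[-40,270,-40],0],[0.65,[-40,270,-40],0],[0.65,[-40,270,-40],0]]' 25; python3 -c "
from h import *
s=st();c=cam('wrist','w4')
c=cam('wrist','w4z',(230,0,500,225),2.9)
import pickle;pickle.dump(c,open('w4.pkl','wb'))
"
```

```text
time_s: 8.0
ee_pos: [0.4993, 0.0723, 0.4406]
ee_rot: [1.0, 0.001, -0.001, -0.0]
force: [0.5, -0.4, 0.6]
finger_gap: 0.648
t 8.0 p [499.3  72.3 440.6] R [[1.0, 0.001, -0.002], [0.001, -1.0, 0.0], [-0.002, -0.0, -1.0]] F [ 0.5 -0.4  0.6] gap 0.648
```

View pics/w4.png

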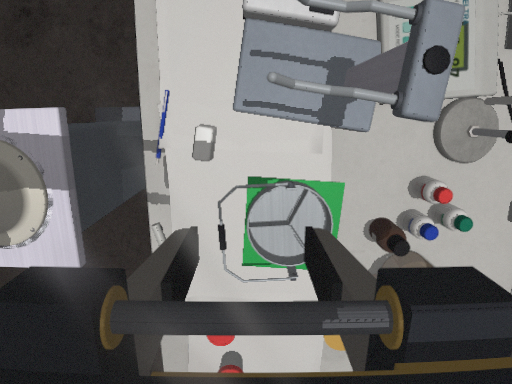

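View pics/w4z.png

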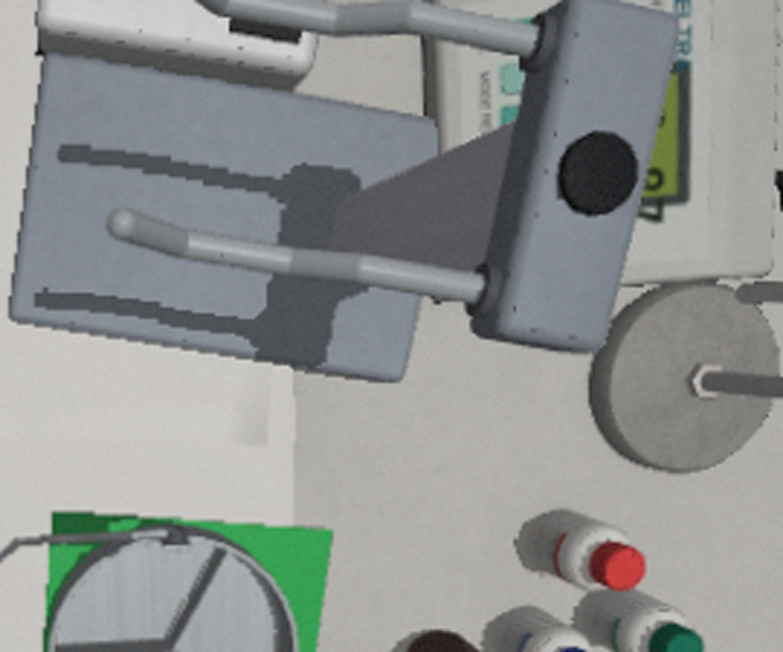

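```bash
cat > fit.py <<'E'
import numpy as np
def fit(src,dst):
    S=np.array(src,float);D=np.array(dst,float);sc=S.mean(0);dc=D.mean(0);H=(S-sc).T@(D-dc);th=np.arctan2(H[0,1]-H[1,0],H[0,0]+H[1,1])
    Rr=np.array([[np.cos(th),-np.sin(th)],[np.sin(th),np.cos(th)]]);t=dc-Rr@sc
    return th,Rr,t,(D-(S@Rr.T+t))*1000
E
python3 - <<'E'
from h import *; from fit import fit; import pickle
np.set_printoptions(precision=4,suppress=True)
c=pickle.load(open('w4.pkl','rb'))
Z=lambda x,y:(230+x/2.9,y/2.9)
b=[plane(c,*Z(*p),.024)[:2] for p in [(12,320),(403,382),(437,120),(45,52)]]
cap=plane(c,*Z(598,172),.278)[:2]; tip=plane(c,*Z(124,225),.274)[:2]
prh=plane(c,*Z(487,287),.259)[:2]
src=np.array([(-90,-75),(150,-75),(150,75),(-90,75),(105,0),(-42,-40),(-45,125)])/1000
dst=b+[cap,tip,np.array([.5395,.341])]
th,Rr,t,e=fit(src,dst);print(np.degrees(th),t);print(e)
th,Rr,t,e=fit(src[4:],dst[4:]);print(np.degrees(th),t);print(e)
print("prong at head",Rr.T@(prh-t))
E
```

```text
-7.854191872107056 [0.5648 0.2092]
[[  5.2526   1.7513]
 [ -0.9359   0.4638]
 [-12.7249  -1.4468]
 [  4.1429  -1.7988]
 [  0.3618  -0.8872]
 [  1.7296   0.0608]
 [  2.1739   1.8569]]
-8.35520399337639 [0.566  0.2096]
[[-0.6926 -0.4086]
 [ 0.8402 -0.7825]
 [-0.1476  1.1911]]
prong at head [ 0.085  -0.0391]
```

```bash
python3 -m pendant '[[1,[-45,275,20],0],[1,[-45,275,20],0],[1,[-45,275,20],0],[1,[-45,275,20],0],[1,[-45,275,20],0],[1,[-45,275,20],0],[1,[-45,275,20],0],[1,[-45,275,20],0],[1,[-45,275,20],0]]' 25; python3 -c "
from h import *
s=st();c=cam('wrist','w5')
import pickle;pickle.dump(c,open('w5.pkl','wb'))
cv2.imwrite('pics/w5z.png',cv2.resize(c['frame'][0:310,160:430,::-1],None,fx=1.9,fy=1.9,interpolation=cv2.INTER_CUBIC))
[print(b,plane(c,*b[0],.06)) for b in blobs(c,(172,140,80),(6,255,255))]
"
```

```text
time_s: 9.0
ee_pos: [0.4546, -0.2025, 0.4219]
ee_rot: [1.0, 0.001, 0.0, -0.0]
force: [0.3, 0.2, 0.0]
finger_gap: 0.996
t 9.0 p [ 454.6 -202.5  421.9] R [[1.0, 0.001, 0.001], [0.001, -1.0, 0.0], [0.001, -0.0, -1.0]] F [0.3 0.2 0. ] gap 0.996
(array([499.1,  16.9]), array([488,   8,  22,  20, 315], dtype=int32)) [0.82978335 0.0191565  0.06      ]
(array([241.8, 196.2]), array([226, 180,  33,  33, 860], dtype=int32)) [ 0.44050593 -0.26112386  0.06      ]
(array([251.8, 258. ]), array([237, 243,  31,  31, 771], dtype=int32)) [ 0.45689079 -0.36963552  0.06      ]
```

View pics/w5z.png

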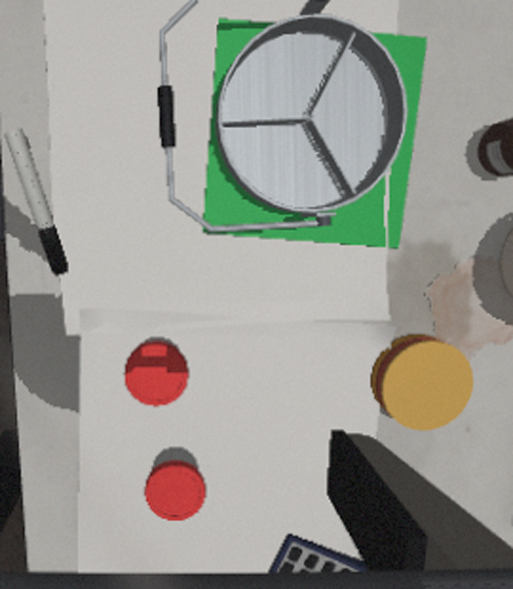

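```bash
python3 - <<'E'
from h import *; import pickle
np.set_printoptions(precision=4,suppress=True)
c=pickle.load(open('w5.pkl','rb'))
Z=lambda x,y:(160+x/1.9,y/1.9)
print("junction",plane(c,*Z(305,119),.035))
for p in [(222,125),(351,36),(351,194)]: print("sheet end",plane(c,*Z(*p),.035))
for p in [(218,115),(406,115),(312,14),(310,215)]: print("rim",plane(c,*Z(*p),.043))
print("ear",plane(c,*Z(324,218),.083)); print("ear2 ",plane(c,*Z(316,4),.083))
print("sleeve",plane(c,*Z(166,116),.079),"ends",plane(c,*Z(163,86),.076),plane(c,*Z(169,146),.076))
for p in [(219,19),(427,37),(398,248),(204,233)]: print("mat",plane(c,*Z(*p),.003))
E
```

```text
junction [ 0.5631 -0.0531  0.035 ]
sheet end [ 0.4952 -0.0585  0.035 ]
sheet end [0.5977 0.0114 0.035 ]
sheet end [ 0.6046 -0.1124  0.035 ]
rim [ 0.4912 -0.052   0.043 ]
rim [ 0.6439 -0.0496  0.043 ]
rim [0.5639 0.0249 0.043 ]
rim [ 0.569 -0.13   0.043]
ear [ 0.5713 -0.1324  0.083 ]
ear2  [0.5583 0.0198 0.083 ]
sleeve [ 0.4499 -0.0583  0.079 ] ends [ 0.4476 -0.0365  0.076 ] [ 0.4521 -0.0796  0.076 ]
mat [0.4937 0.0318 0.003 ]
mat [0.6723 0.0213 0.003 ]
mat [ 0.6599 -0.1581  0.003 ]
mat [ 0.483  -0.1462  0.003 ]
```

```bash
python3 -m pendant '[[1,[-14,58.5,50],0],[1,[-14,58.5,100],0],[1,[-14,58.5,150],0],[1,[-14,58.5,200],0],[1,[-14,58.5,240],0],[1,[-14,58.5,280],0],[1,[-14,58.5,280],0]]' 15; python3 -c "
from h import *
s=st();c=cam('side','d5',(240,100,360,220),5);[print(b,plane(c,*b[0],.056)) for b in blobs(c,(172,140,80),(6,255,255),90)];c=cam('scene')
[print(b,plane(c,*b[0],.056)) for b in blobs(c,(172,140,80),(6,255,255),20)]
c=cam('wrist','w6')"
```

```text
time_s: 9.75
ee_pos: [0.4367, -0.2574, 0.135]
ee_rot: [1.0, 0.001, -0.005, -0.005]
force: [-1.6, 0.7, -0.8]
finger_gap: 0.998
t 9.75 p [ 436.7 -257.4  135. ] R [[1.0, 0.001, -0.01], [0.001, -1.0, 0.01], [-0.01, -0.01, -1.0]] F [-1.6  0.7 -0.8] gap 0.998
(array([418.1,  73.1]), array([411,  56,  16,  30, 254], dtype=int32)) [-0.21672308 -1.03612833  0.056     ]
(array([285.1, 147.8]), array([279, 143,  14,  10, 110], dtype=int32)) [ 0.45821459 -0.37002905  0.056     ]
(array([290.3, 165.8]), array([284, 161,  14,  11, 126], dtype=int32)) [ 0.44143572 -0.26039023  0.056     ]
(array([183.5,  92.2]), array([180,  89,   8,   7,  42], dtype=int32)) [ 2.07777489 -1.19423683  0.056     ]
(array([172.8,  95.9]), array([169,  93,   8,   7,  37], dtype=int32)) [ 2.07208621 -1.07692357  0.056     ]
(array([154.8, 185.2]), array([154, 180,   3,  10,  24], dtype=int32)) [ 1.10645178 -0.01435804  0.056     ]
(array([  5.3, 375.4]), array([  0, 367,  13,  17, 194], dtype=int32)) [0.66315446 0.88010491 0.056     ]
```

View pics/d5.png

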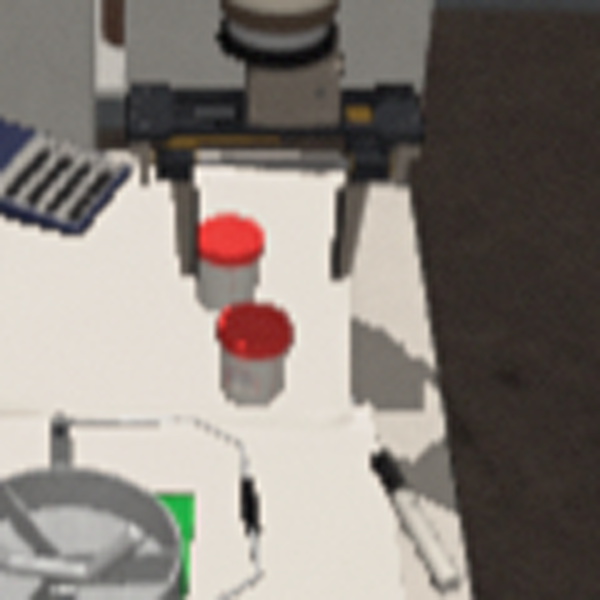

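View pics/w6.png

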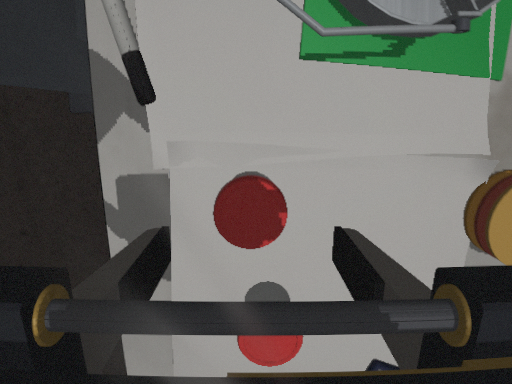

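```bash
python3 -c "
from h import *
s=st();c=cam('wrist');[print(b,plane(c,*b[0],.06)) for b in blobs(c,(172,140,60),(6,255,255),300)];print(go([.4405,-.261,.065]))"
```

```text
t 9.9 p [ 441.7 -262.8  144.3] R [[1.0, 0.0, 0.003], [0.0, -1.0, -0.003], [0.003, 0.003, -1.0]] F [0.2 0.2 0.5] gap 1.0
(array([248.2, 209.1]), array([ 212,  173,   73,   73, 4145], dtype=int32)) [ 0.44051228 -0.26112373  0.06      ]
(array([268.1, 346.6]), array([ 236,  335,   64,   28, 1357], dtype=int32)) [ 0.45718278 -0.38277462  0.06      ]
[-2.  -2.8 80.1]
```

```bash
python3 -m pendant '[[1,[0,0,40],0],[1,[0,0,65],0],[1,[0,0,77],0],[1,[0,0,77],0],[0.4,[0,0,77],0],[0.4,[0,0,77],0],[0.4,[0,0,77],0],[0.4,[0,0,77],0],[0.4,[0,0,77],0],[0.4,[0,0,77],0],[0.4,[0,0,77],0]]' 20; python3 -m pendant '[[0.4,[0,0,-30],0],[0.4,[0,0,-70],0],[0.4,[0,0,-110],0],[0.4,[0,0,-140],0],[0.4,[0,0,-150],0],[0.4,[0,0,-150],0]]'; python3 -c "
from h import *
s=st();c=cam('wrist','w7');print(go([.606,-.049,.2]))"
```

```text
time_s: 11.05
ee_pos: [0.4403, -0.2625, 0.0651]
ee_rot: [1.0, -0.0, 0.0, 0.0]
force: [-0.7, 0.6, 4.1]
finger_gap: 0.605
time_s: 11.65
ee_pos: [0.4405, -0.2627, 0.2153]
ee_rot: [1.0, -0.0, 0.001, 0.001]
force: [-0.2, 0.6, -1.6]
finger_gap: 0.603
t 11.65 p [ 440.5 -262.7  215.3] R [[1.0, -0.001, 0.002], [-0.001, -1.0, -0.001], [0.002, 0.001, -1.0]] F [-0.2  0.6 -1.6] gap 0.603
[ 166.  -213.1   13.5]
```

View pics/w7.png

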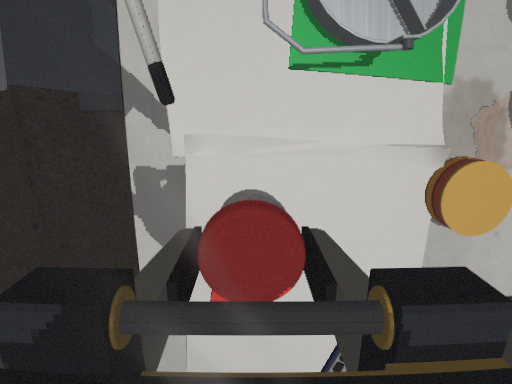

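```bash
python3 -m pendant '[[0.4,[50,-50,0],10],[0.4,[90,-95,0],20],[0.4,[125,-140,0],30],[0.4,[150,-180,0],40],[0.4,[166,-205,0],50],[0.4,[166,-212,0],60],[0.4,[166,-212,0],60],[0.4,[166,-212,0],60],[0.4,[166,-212,0],60],[0.4,[166,-212,0],60]]' 20; python3 -c "
from h import *
s=st();c=cam('wrist','w8');cam('side','d8',(180,100,340,260),4);cam('scene','s8',(200,150,340,270),5);print(go([.606,-.049,.075]))"
```

```text
time_s: 12.7
ee_pos: [0.6052, -0.0503, 0.2123]
ee_rot: [0.866, -0.5, -0.002, 0.0]
force: [0.2, 0.3, -1.9]
finger_gap: 0.605
t 12.7 p [605.2 -50.3 212.3] R [[0.501, -0.866, -0.004], [-0.866, -0.501, 0.001], [-0.003, 0.003, -1.0]] F [ 0.2  0.3 -1.9] gap 0.605
[ -1.2  -1.1 138.8]
```

View pics/w8.png

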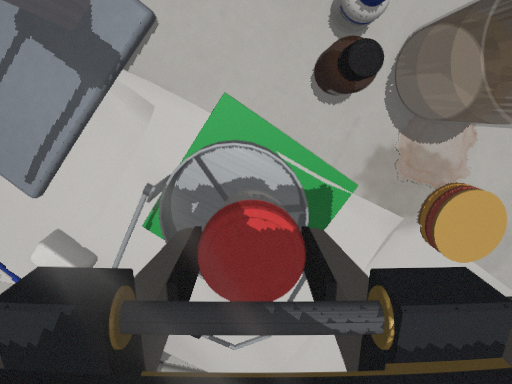

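View pics/d8.png

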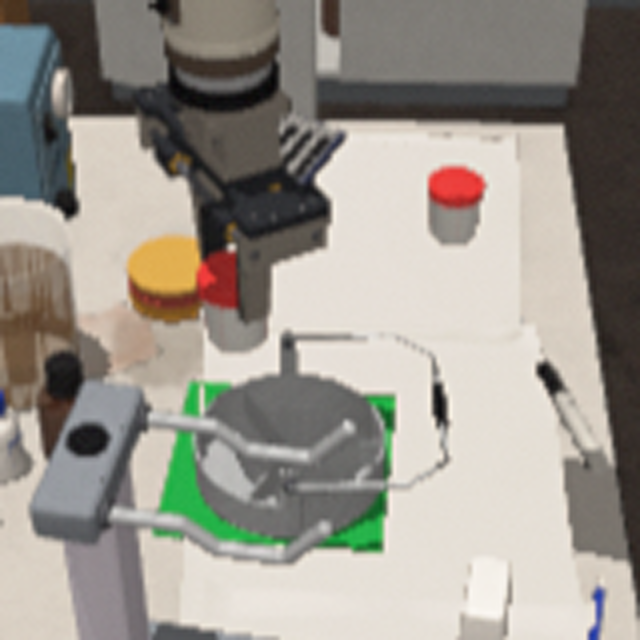

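View pics/s8.png

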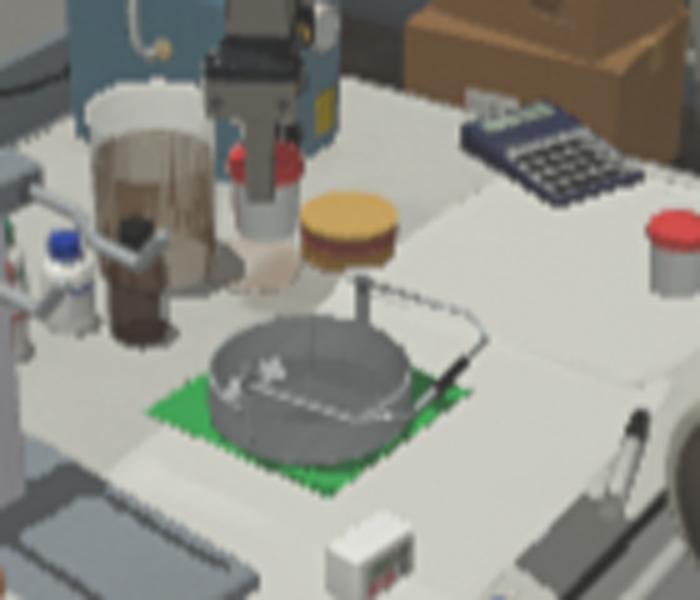

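```bash
python3 -m pendant '[[0.4,[0,0,40],0],[0.4,[0,0,80],0],[0.4,[0,0,110],0],[0.4,[0,0,130],0],[0.4,[0,0,138],0],[0.4,[0,0,142],0],[0.4,[0,0,142],0],[0.4,[0,0,142],0]]' 20; python3 -c "
from h import *
s=st();cam('side','d9',(180,100,340,260),4);cam('scene','s9',(200,150,340,270),5)"
```

```text
time_s: 13.65
ee_pos: [0.6074, -0.0508, 0.0742]
ee_rot: [0.866, -0.5, 0.001, -0.0]
force: [0.1, 0.6, -0.8]
finger_gap: 0.604
t 13.65 p [607.4 -50.8  74.2] R [[0.499, -0.866, 0.003], [-0.866, -0.499, -0.001], [0.002, -0.002, -1.0]] F [ 0.1  0.6 -0.8] gap 0.604
```

View pics/d9.png

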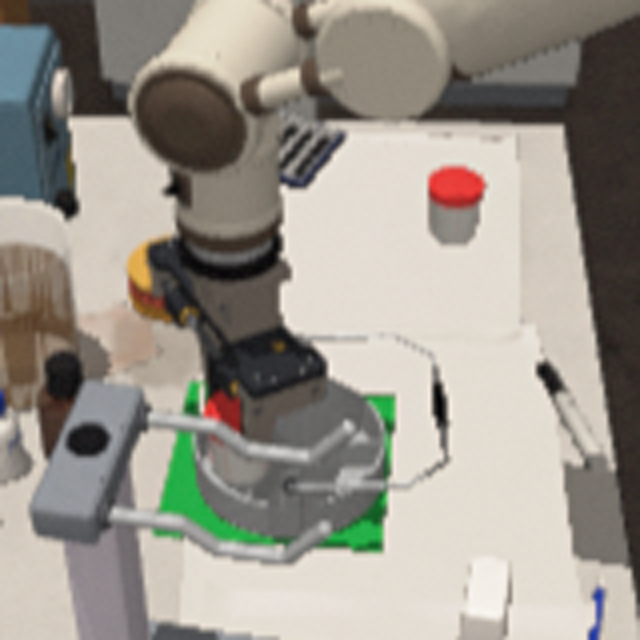

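View pics/s9.png

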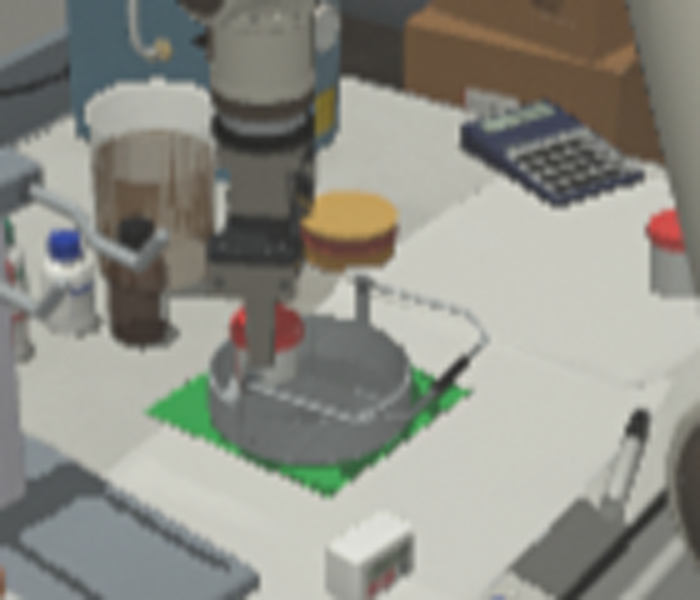

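```bash
python3 -m pendant '[[0.4,[0,0,1],0],[0.85,[0,0,1],0],[0.85,[0,0,1],0],[0.85,[0,0,1],0],[0.85,[0,0,-40],0],[0.85,[0,0,-90],0],[0.85,[0,0,-140],0],[0.85,[0,0,-190],0],[0.85,[0,0,-240],0],[0.85,[0,0,-250],0],[0.85,[0,0,-250],0]]' 20; python3 -c "
from h import *
s=st();cam('wrist','w10');cam('side','d10',(180,100,340,260),4);print(go([.455,-.25,.3]))"
```

```text
time_s: 14.85
ee_pos: [0.6074, -0.0507, 0.3255]
ee_rot: [0.866, -0.5, 0.003, -0.001]
force: [-0.3, 1.2, -0.1]
finger_gap: 0.85
t 14.85 p [607.4 -50.7 325.5] R [[0.499, -0.866, 0.005], [-0.866, -0.499, -0.002], [0.004, -0.004, -1.0]] F [-0.3  1.2 -0.1] gap 0.85
[ 97.9 230.2  20.8]
```

View pics/w10.png

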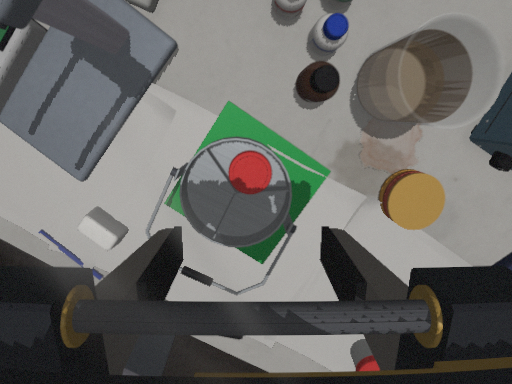

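View pics/d10.png

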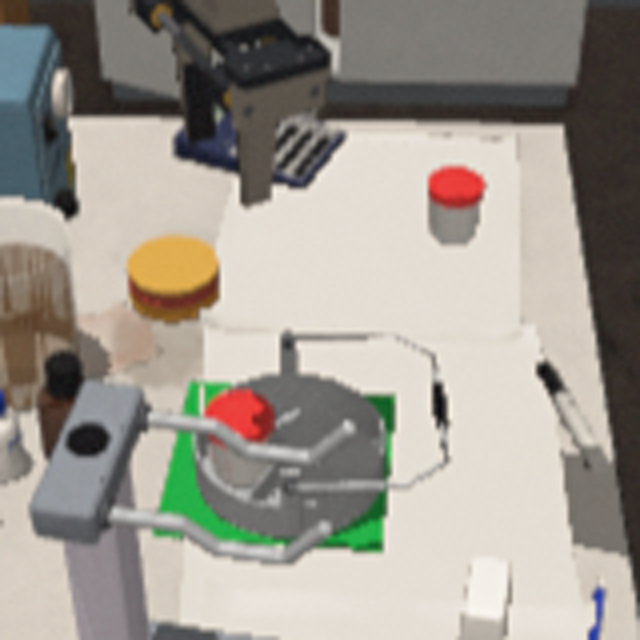

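```bash
python3 -m pendant '[[1,[130,250,20],-60],[1,[130,250,20],-60],[1,[130,250,20],-60],[1,[130,250,20],-60],[1,[130,250,20],-60],[1,[130,250,20],-60],[1,[130,250,20],-60],[1,[130,250,20],-60],[1,[130,250,20],-60],[1,[130,250,20],-60]]' 20; python3 -c "
from h import *
s=st();c=cam('wrist');[print(b,plane(c,*b[0],.06)) for b in blobs(c,(172,140,60),(6,255,255),300)];c=cam('side');[print(b,plane(c,*b[0],.056)) for b in blobs(c,(172,140,80),(6,255,255),90)];st()"
```

```text
time_s: 15.95
ee_pos: [0.454, -0.2872, 0.3005]
ee_rot: [1.0, -0.001, -0.001, -0.001]
force: [-0.2, -0.2, -0.7]
finger_gap: 1.001
t 15.95 p [ 454.  -287.2  300.5] R [[1.0, -0.003, -0.003], [-0.003, -1.0, 0.003], [-0.003, -0.003, -1.0]] F [-0.2 -0.2 -0.7] gap 1.001
(array([229.5, 245.7]), array([ 209,  225,   42,   42, 1362], dtype=int32)) [ 0.42625471 -0.37969593  0.06      ]
(array([422.9,  61.6]), array([411,  36,  26,  50, 612], dtype=int32)) [-0.28027078 -1.17780035  0.056     ]
(array([293.5, 146.5]), array([287, 142,  14,  10, 110], dtype=int32)) [ 0.42637045 -0.37948166  0.056     ]
(array([240.5, 203. ]), array([231, 198,  17,  12, 140], dtype=int32)) [ 0.60463283 -0.06258803  0.056     ]
t 16.05 p [ 454.5 -287.3  301.5] R [[1.0, -0.001, -0.001], [-0.001, -1.0, 0.001], [-0.001, -0.001, -1.0]] F [ 0.5  0.9 -0.4] gap 1.0
```

```bash
python3 -m pendant '[[1,[-15,45,20],0],[1,[-28,92,40],0],[1,[-28,92.5,90],0],[1,[-28,92.5,140],0],[1,[-28,92.5,160],0],[1,[-28,92.5,160],0],[1,[-28,92.5,160],0]]' 20; python3 -c "
from h import *
s=st();c=cam('wrist','w11');[print(b,plane(c,*b[0],.06)) for b in blobs(c,(172,140,60),(6,255,255),300)];st()"
```

```text
time_s: 16.75
ee_pos: [0.427, -0.3804, 0.1433]
ee_rot: [1.0, -0.0, 0.0, 0.0]
force: [-0.9, -0.9, 0.8]
finger_gap: 1.002
t 16.75 p [ 427.  -380.4  143.3] R [[1.0, -0.001, 0.0], [-0.001, -1.0, -0.0], [0.0, 0.0, -1.0]] F [-0.9 -0.9  0.8] gap 1.002
(array([248.3, 212.5]), array([ 212,  176,   74,   73, 4158], dtype=int32)) [ 0.4256622  -0.38082067  0.06      ]
t 16.8 p [ 427.5 -381.1  144.5] R [[1.0, -0.001, 0.002], [-0.001, -1.0, -0.002], [0.002, 0.002, -1.0]] F [-0.2  0.   0.7] gap 1.002
```

View pics/w11.png

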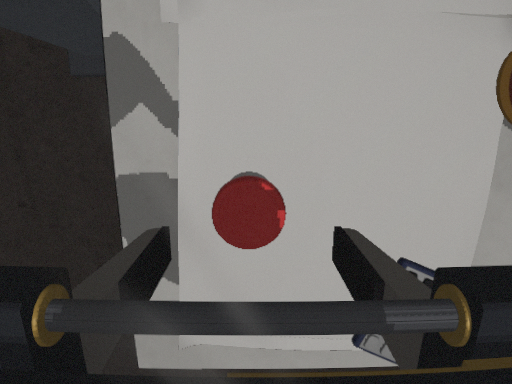

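```bash
python3 -m pendant '[[1,[-1,0,40],0],[1,[-1,0,65],0],[1,[-1,0,77],0],[1,[-1,0,77],0],[0.4,[-1,0,77],0],[0.4,[-1,0,77],0],[0.4,[-1,0,77],0],[0.4,[-1,0,77],0],[0.4,[-1,0,77],0],[0.4,[-1,0,77],0],[0.4,[-1,0,77],0]]' 20; python3 -m pendant '[[0.4,[0,0,-30],0],[0.4,[0,0,-70],0],[0.4,[0,0,-110],0],[0.4,[0,0,-140],0],[0.4,[0,0,-150],0],[0.4,[0,0,-150],0],[0.4,[0,0,-150],0]]'; python3 -c "
from h import *
s=st();print(go([.5487,-.0885,.214]))"
```

```text
time_s: 17.9
ee_pos: [0.4257, -0.3806, 0.0661]
ee_rot: [1.0, -0.0, 0.0, 0.0]
force: [-0.3, 0.9, 4.2]
finger_gap: 0.6
time_s: 18.6
ee_pos: [0.4249, -0.3795, 0.2133]
ee_rot: [1.0, -0.0, -0.001, -0.001]
force: [0.5, 0.2, -1.3]
finger_gap: 0.603
t 18.6 p [ 424.9 -379.5  213.3] R [[1.0, -0.001, -0.002], [-0.001, -1.0, 0.003], [-0.002, -0.003, -1.0]] F [ 0.5  0.2 -1.3] gap 0.603
[ 1.236e+02 -2.911e+02 -1.000e-01]
```

```bash
python3 -m pendant '[[0.4,[20,-45,0],5],[0.4,[40,-90,0],10],[0.4,[60,-140,0],15],[0.4,[80,-185,0],20],[0.4,[100,-230,0],25],[0.4,[118,-265,0],25.6],[0.4,[123,-285,0],25.6],[0.4,[123,-292,0],25.6],[0.4,[123,-292,0],25.6],[0.4,[123,-292,0],25.6]]' 20; python3 -c "
from h import *
s=st();cam('side','d12',(180,100,340,260),4);cam('wrist','w12');print(go([.5487,-.0885,.074]))"
```

```text
time_s: 19.6
ee_pos: [0.548, -0.0893, 0.2145]
ee_rot: [0.975, -0.222, -0.001, 0.0]
force: [-0.2, 0.9, -0.9]
finger_gap: 0.602
t 19.6 p [548.  -89.3 214.5] R [[0.901, -0.434, -0.002], [-0.434, -0.901, 0.0], [-0.002, 0.001, -1.0]] F [-0.2  0.9 -0.9] gap 0.602
[-1.000e-01 -1.300e+00  1.412e+02]
```

View pics/w12.png

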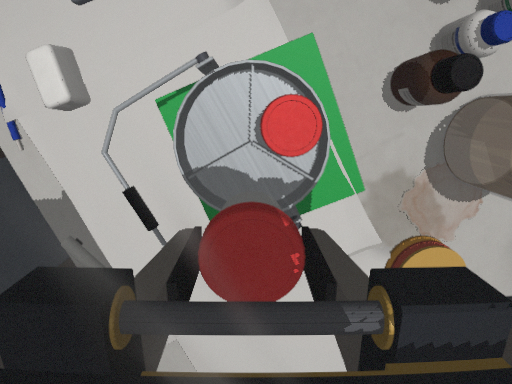

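View pics/d12.png

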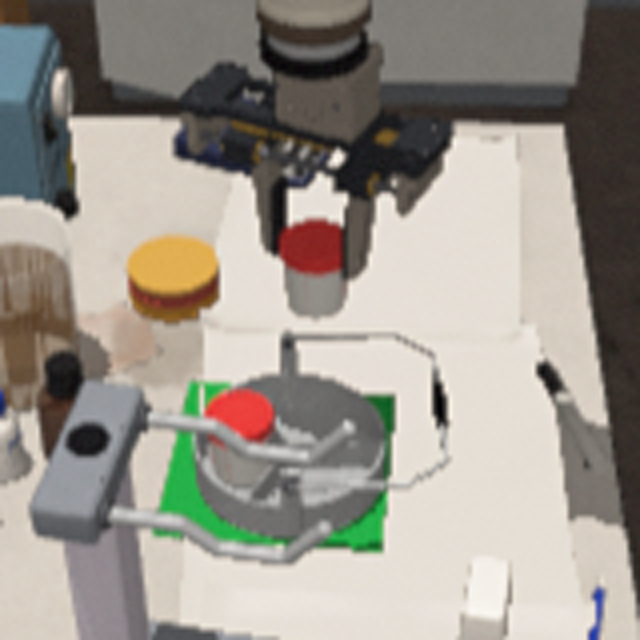

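```bash
python3 -m pendant '[[0.4,[0,-1,40],0],[0.4,[0,-1,80],0],[0.4,[0,-1,110],0],[0.4,[0,-1,130],0],[0.4,[0,-1,137],0],[0.4,[0,-1,140],0],[0.4,[0,-1,140],0],[0.4,[0,-1,140],0]]' 20; python3 -c "
from h import *
s=st();cam('side','d13',(180,100,340,260),4)"
```

```text
time_s: 20.5
ee_pos: [0.5502, -0.0882, 0.0771]
ee_rot: [0.975, -0.222, 0.001, 0.0]
force: [0.6, -0.3, -0.6]
finger_gap: 0.603
t 20.5 p [550.2 -88.2  77.1] R [[0.901, -0.433, 0.002], [-0.433, -0.901, -0.001], [0.003, -0.0, -1.0]] F [ 0.6 -0.3 -0.6] gap 0.603
```

View pics/d13.png

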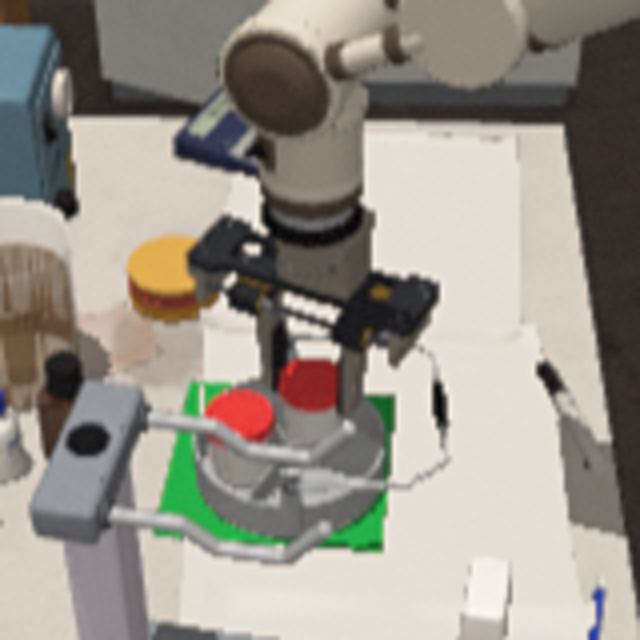

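```bash
python3 -m pendant '[[0.4,[0,0,2],0],[0.4,[0,0,3],0],[0.4,[0,0,3],0],[0.78,[0,0,3],0],[0.78,[0,0,3],0],[0.78,[0,0,3],0],[0.78,[0,0,-40],0],[0.78,[0,0,-90],0],[0.78,[0,0,-140],0],[0.78,[0,0,-190],0],[0.78,[0,0,-210],0],[0.78,[0,0,-210],0]]' 20; python3 -c "
from h import *
s=st()"
```

```text
time_s: 21.75
ee_pos: [0.5511, -0.0882, 0.2901]
ee_rot: [0.975, -0.222, 0.004, 0.001]
force: [0.8, -0.1, 0.2]
finger_gap: 0.778
t 21.75 p [551.1 -88.2 290.1] R [[0.902, -0.433, 0.008], [-0.433, -0.902, -0.003], [0.008, -0.001, -1.0]] F [ 0.8 -0.1  0.2] gap 0.778
```

```bash
python3 -c "
from h import *
cam('wrist','w14');cam('side','d14',(180,100,340,260),4);print(go([.45,-.1,.3]))"
```

```text
[-83.7  54.1 -15.3]
```

View pics/w14.png

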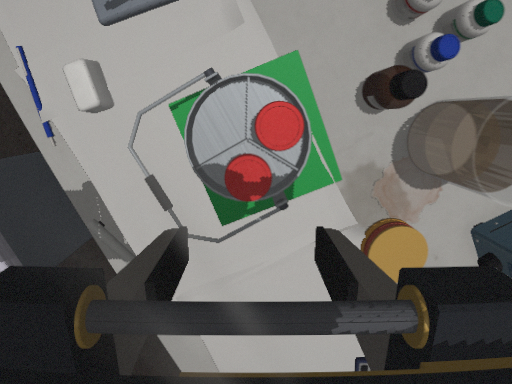

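View pics/d14.png

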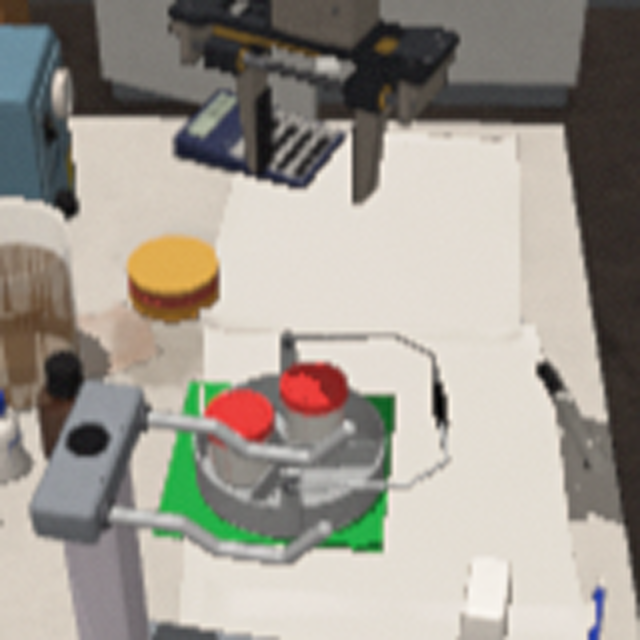

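```bash
python3 -m pendant '[[0.5,[-78,72,-10],-30],[0.5,[-78,72,-10],-30],[0.5,[-78,72,-10],-30],[0.5,[-78,72,-10],-30],[0.5,[-78,72,-10],-30],[0.5,[-78,72,-10],-30],[0.5,[-78,72,-10],-30]]' 10; python3 -c "
from h import *
import pickle
s=st();c=cam('wrist');pickle.dump(c,open('w15.pkl','wb'))
cv2.imwrite('pics/w15.png',cv2.resize(c['frame'][0:240,200:450,::-1],None,fx=2.5,fy=2.5,interpolation=cv2.INTER_CUBIC))"
```

```text
time_s: 22.55
ee_pos: [0.4475, -0.1184, 0.2944]
ee_rot: [0.999, 0.037, -0.001, -0.001]
force: [1.1, -1.0, -0.3]
finger_gap: 0.503
t 22.55 p [ 447.5 -118.4  294.4] R [[0.997, 0.075, -0.002], [0.075, -0.997, 0.001], [-0.002, -0.001, -1.0]] F [ 1.1 -1.  -0.3] gap 0.503
```

View pics/w15.png

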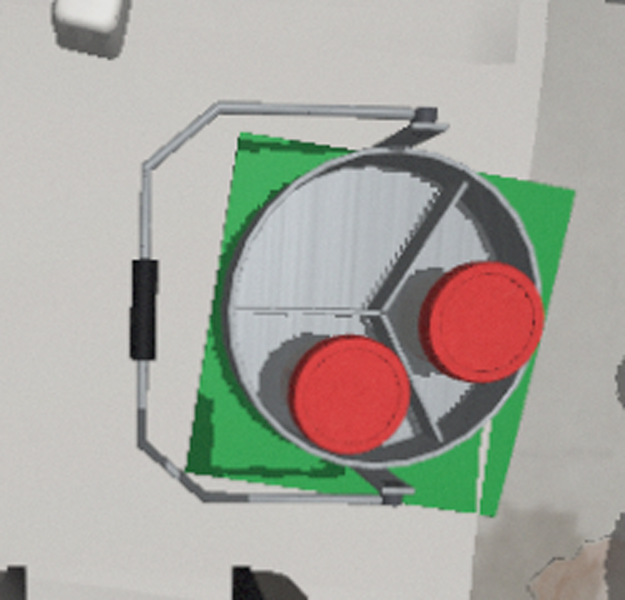

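```bash
python3 - <<'E'
from h import *; import pickle
np.set_printoptions(precision=4,suppress=True)
c=pickle.load(open('w15.pkl','rb'))
Z=lambda x,y:(200+x/2.5,y/2.5)
P=lambda x,y,z:plane(c,*Z(x,y),z)[:2]
ang=lambda d:np.degrees(np.arctan2(-d[0],d[1]))
s=P(144,309,.073);e1=P(148,167,.073);e2=P(141,442,.073)
print("sleeve",s,"len",np.linalg.norm(e1-e2),"yaw",ang(e1-e2),"mid",(e1+e2)/2)
p1=P(425,112,.077);p2=P(395,497,.077);print("piv",p1,p2,np.linalg.norm(p1-p2),ang(p1-p2),(p1+p2)/2)
print("sleeve ends",P(145,261,.073),P(143,358,.073))
m=[P(*q,.003) for q in [(240,133),(575,190),(495,517),(187,470)]];print("mat",np.mean(m,0),m)
d=(m[1]+m[2]-m[0]-m[3]);print(np.degrees(np.arctan2(d[1],d[0])))
for q in [(228,310),(542,310),(380,148),(380,467)]:print("rim",P(*q,.043))
E
```

```text
sleeve [ 0.4504 -0.0578] len 0.11987793483231231 yaw 3.1021732056143634 mid [ 0.4506 -0.0578]
piv [0.5621 0.0338] [ 0.5739 -0.1337] 0.1679562855035186 4.026106854210111 [ 0.568 -0.05 ]
sleeve ends [ 0.4492 -0.0372] [ 0.4517 -0.0794]
mat [ 0.5769 -0.0625] [array([0.4933, 0.0319]), array([0.6718, 0.0209]), array([ 0.6602, -0.1583]), array([ 0.4824, -0.1446])]
-3.9688043401606907
rim [ 0.4912 -0.0559]
rim [ 0.6447 -0.0426]
rim [0.5543 0.0237]
rim [ 0.576  -0.1268]
```

```bash
python3 -c "
from h import *
st();print(go([.4505,-.0578,.079]))"
```

```text
t 22.6 p [ 447.7 -118.4  294.8] R [[0.997, 0.075, -0.001], [0.075, -0.997, 0.001], [-0.001, -0.001, -1.0]] F [ 0.4 -1.2 -0. ] gap 0.5
[  7.7 -60.1 215.8]
```

```bash
python3 -m pendant '[[0.35,[4,-40,30],0],[0.35,[7.7,-60,80],0],[0.35,[7.7,-60,130],0],[0.35,[7.7,-60,170],0],[0.35,[7.7,-60,200],0],[0.35,[7.7,-60,216],0],[0.35,[7.7,-60,216],0],[0.35,[7.7,-60,216],0]]' 8; python3 -c "
from h import *
s=st();cam('wrist','w16');cam('side','d16',(200,120,340,260),4)"
```

```text
time_s: 23.4
ee_pos: [0.4511, -0.0583, 0.0799]
ee_rot: [0.999, 0.038, 0.0, 0.0]
force: [0.6, -1.0, 0.6]
finger_gap: 0.347
t 23.4 p [451.1 -58.3  79.9] R [[0.997, 0.076, 0.0], [0.076, -0.997, -0.0], [0.0, 0.0, -1.0]] F [ 0.6 -1.   0.6] gap 0.347
```

View pics/w16.png

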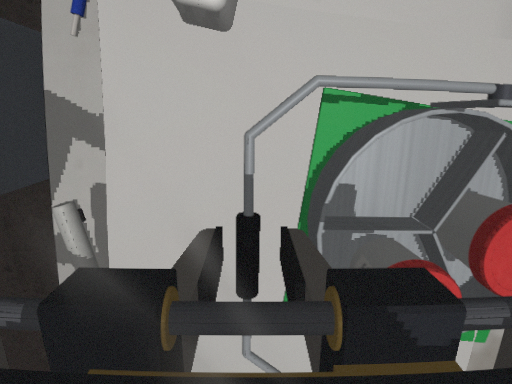

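View pics/d16.png

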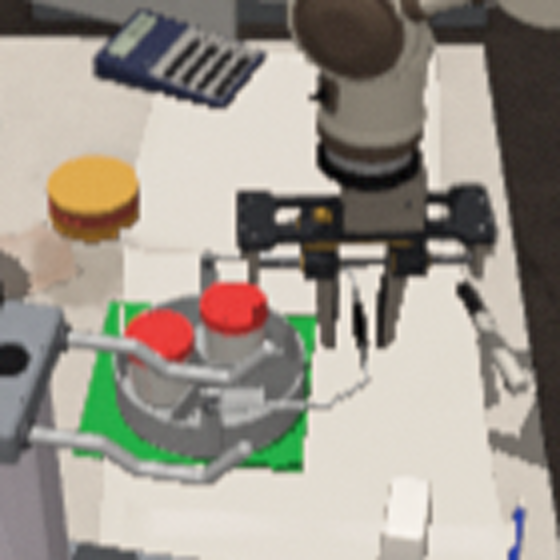

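```bash
python3 -m pendant '[[0.05,[0,0,0],0],[0.05,[0,0,0],0],[0.05,[0,0,0],0],[0.05,[0,0,0],0],[0.05,[0,0,0],0],[0.05,[0,0,0],0],[0.05,[0,0,0],0],[0.05,[0,0,0],0]]' 6; python3 -c "
from h import *
s=st()"
```

```text
time_s: 24.3
ee_pos: [0.4506, -0.0584, 0.08]
ee_rot: [0.999, 0.038, -0.0, 0.0]
force: [-4.8, -0.4, 6.0]
finger_gap: 0.128
t 24.3 p [450.6 -58.4  80. ] R [[0.997, 0.076, -0.001], [0.076, -0.997, -0.0], [-0.001, 0.0, -1.0]] F [-4.8 -0.4  6. ] gap 0.128
```

```bash
python3 -m pendant '[[0.05,[0.3,0,-7.7],0],[0.05,[1,0,-15.4],0],[0.05,[2.3,0,-23],0],[0.05,[4,0,-30.5],0],[0.05,[6.3,0,-37.9],0],[0.05,[9,0,-45.2],0],[0.05,[12.2,0,-52.2],0],[0.05,[15.8,0,-59],0],[0.05,[19.9,0,-65.6],0],[0.05,[24.4,0,-71.8],0],[0.05,[29.3,0,-77.8],0],[0.05,[34.6,0,-83.4],0]]' 6; python3 -c "
from h import *
s=st();cam('side','d17',(200,120,340,260),4);cam('scene','s17',(200,130,340,270),4)"
```

```text
time_s: 25.5
ee_pos: [0.4858, -0.0557, 0.1637]
ee_rot: [0.999, 0.038, 0.0, 0.0]
force: [-3.7, -1.8, 2.5]
finger_gap: 0.127
t 25.5 p [485.8 -55.7 163.7] R [[0.997, 0.076, 0.0], [0.076, -0.997, -0.0], [0.0, 0.0, -1.0]] F [-3.7 -1.8  2.5] gap 0.127
```

View pics/d17.png

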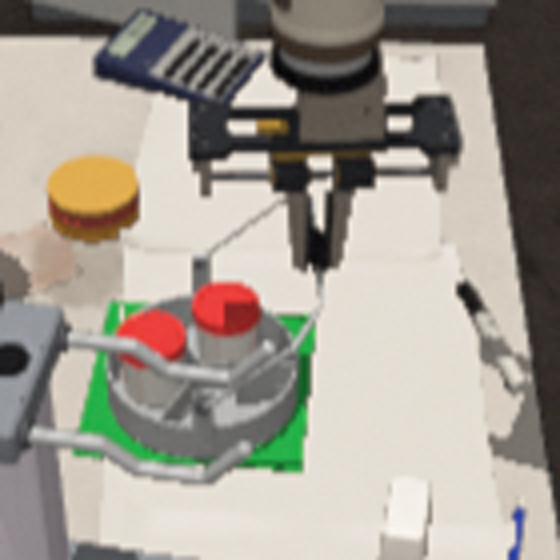

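View pics/s17.png

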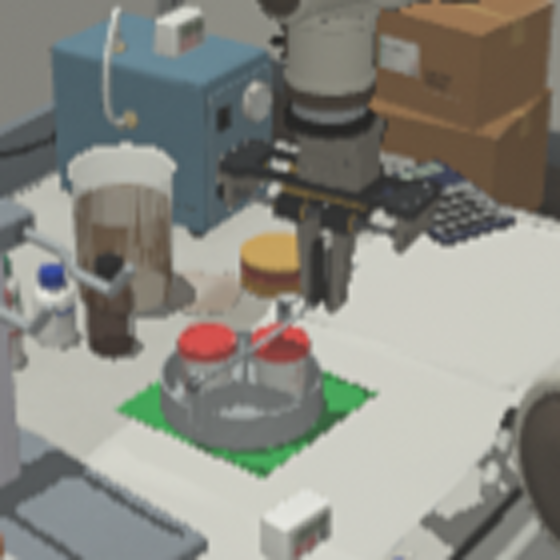

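```bash
python3 -m pendant '[[0.05,[5.6,0,-5.3],0],[0.05,[11.6,0,-10.2],0],[0.05,[17.8,0,-14.7],0],[0.05,[24.4,0,-18.8],0],[0.05,[31.2,0,-22.4],0],[0.05,[38.2,0,-25.6],0],[0.05,[45.5,0,-28.3],0],[0.05,[52.9,0,-30.6],0],[0.05,[60.4,0,-32.3],0],[0.05,[68,0,-33.6],0],[0.05,[75.7,0,-34.3],0],[0.05,[83.4,0,-34.6],0]]' 6; python3 -c "
from h import *
s=st();c=cam('wrist','w18');c=cam('side','d18',(200,120,340,260),4);cam('scene','s18',(200,130,340,270),4)"
```

```text
time_s: 26.8
ee_pos: [0.5699, -0.0499, 0.1982]
ee_rot: [0.999, 0.038, 0.001, 0.001]
force: [-0.8, -4.2, 5.6]
finger_gap: 0.127
t 26.8 p [569.9 -49.9 198.2] R [[0.997, 0.076, 0.002], [0.076, -0.997, -0.001], [0.002, 0.001, -1.0]] F [-0.8 -4.2  5.6] gap 0.127
```

View pics/d18.png

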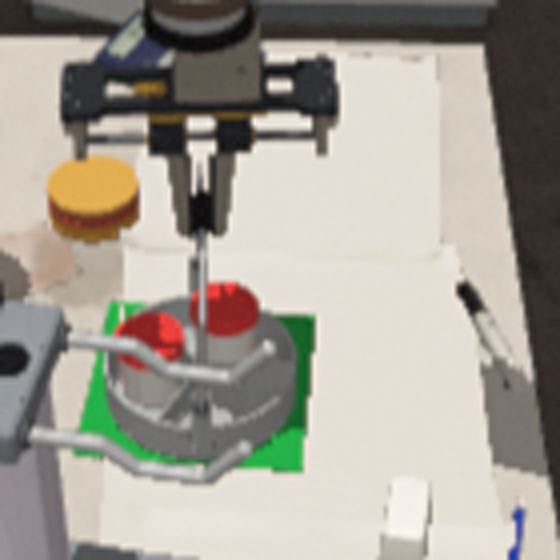

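View pics/s18.png

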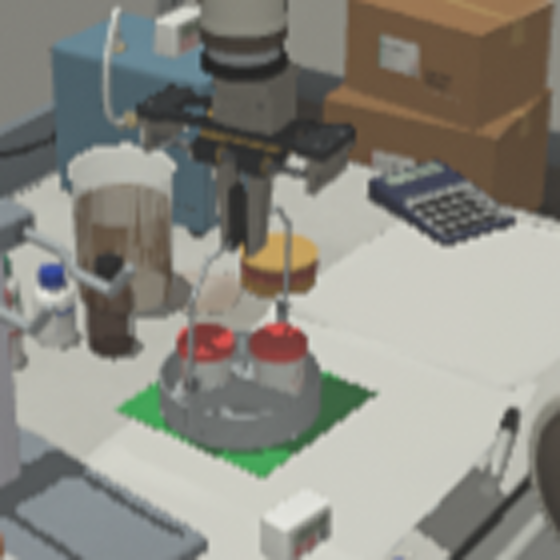

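View pics/w18.png

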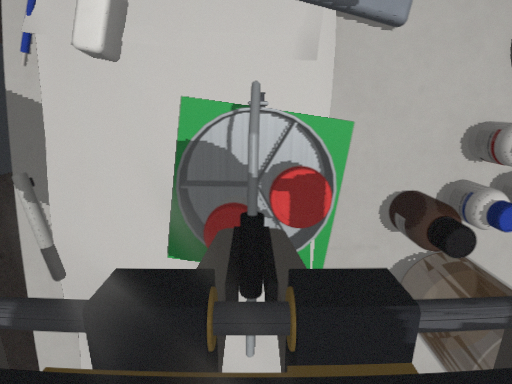

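```bash
python3 -m pendant '[[0.05,[0,0,0],0],[0.05,[0,0,0],0],[0.05,[0,0,-1],0],[0.05,[0,0,-3],0],[0.05,[0,0,-5],0],[0.05,[0,0,-8],0],[0.05,[0,0,-11],0],[0.05,[0,0,-14],0],[0.05,[0,0,-17],0],[0.05,[0,0,-19],0],[0.05,[0,0,-20],0],[0.05,[0,0,-20],0]]' 20; python3 -c "
from h import *
s=st();c=cam('side','d19',(200,120,340,260),4);cam('scene','s19',(200,130,340,270),4)"
```

```text
time_s: 28.15
ee_pos: [0.5686, -0.0493, 0.2178]
ee_rot: [0.999, 0.038, 0.0, 0.0]
force: [0.1, 0.6, -6.0]
finger_gap: 0.124
t 28.15 p [568.6 -49.3 217.8] R [[0.997, 0.076, 0.0], [0.076, -0.997, -0.0], [0.0, 0.0, -1.0]] F [ 0.1  0.6 -6. ] gap 0.124
```

View pics/d19.png

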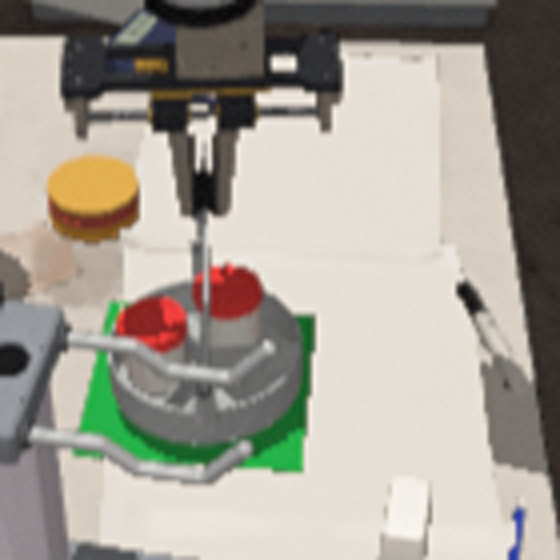

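View pics/s19.png

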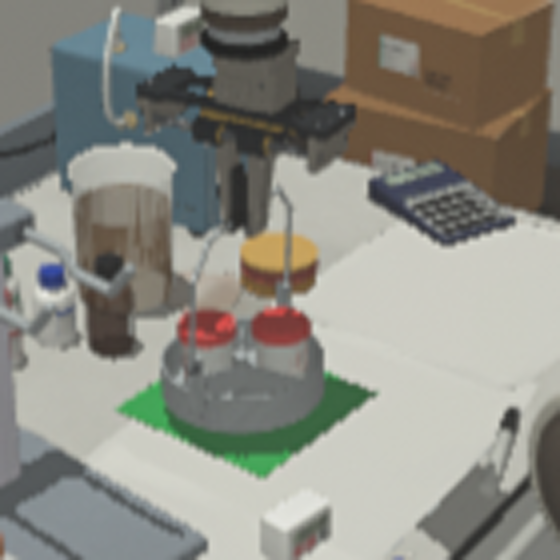

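```bash
python3 -m pendant '[[0.05,[0,0,-2],0],[0.05,[0,0,-6],0],[0.05,[0,0,-12],0],[0.05,[0,0,-20],0],[0.05,[0,0,-29],0],[0.05,[0,0,-39],0],[0.05,[0,0,-49],0],[0.05,[0,0,-59],0],[0.05,[0,0,-68],0],[0.05,[0,0,-75],0],[0.05,[0,0,-79],0],[0.05,[0,0,-81],0]]' 20; python3 -c "
from h import *
s=st();print(go([.4175,.231,.2965]))"
```

```text
time_s: 29.45
ee_pos: [0.5686, -0.0494, 0.299]
ee_rot: [0.999, 0.038, 0.0, 0.0]
force: [0.7, 0.3, -5.8]
finger_gap: 0.122
t 29.45 p [568.6 -49.4 299. ] R [[0.997, 0.076, 0.0], [0.076, -0.997, -0.0], [0.0, 0.0, -1.0]] F [ 0.7  0.3 -5.8] gap 0.122
[-129.4 -291.     2.4]
```

```bash
python3 -m pendant '[[0.05,[-3,0,0],0],[0.05,[-9,0,0],0.5],[0.05,[-18,0,0],1.5],[0.05,[-31,0,0],3],[0.05,[-46,0,0],4.5],[0.05,[-63,0,0],6],[0.05,[-82,0,0],7.5],[0.05,[-101,0,0],9],[0.05,[-119,0,0],10.5],[0.05,[-134,0,0],11.5],[0.05,[-145,0,0],12.2],[0.05,[-150,0,0],12.5]]' 20; python3 -m pendant '[[0.05,[-1,0,0],0],[0.05,[-1,0,0],0],[0.05,[-1,0,0],0],[0.05,[-1,0,0],0]]';  python3 -c "
from h import *
s=st();print(go([.4175,.231,.2985]));cam('side','d20',(200,100,340,240),4)"
```

```text
time_s: 30.65
ee_pos: [0.4175, -0.0606, 0.2984]
ee_rot: [0.997, -0.072, -0.0, 0.0]
force: [-0.2, 0.7, -5.9]
finger_gap: 0.119
time_s: 31.05
ee_pos: [0.4182, -0.0606, 0.2986]
ee_rot: [0.997, -0.071, -0.0, -0.0]
force: [0.9, 0.9, -6.0]
finger_gap: 0.12
t 31.05 p [418.2 -60.6 298.6] R [[0.99, -0.141, -0.0], [-0.141, -0.99, 0.0], [-0.0, -0.0, -1.0]] F [ 0.9  0.9 -6. ] gap 0.12
[-4.190e+01 -2.885e+02  1.000e-01]
```

View pics/d20.png

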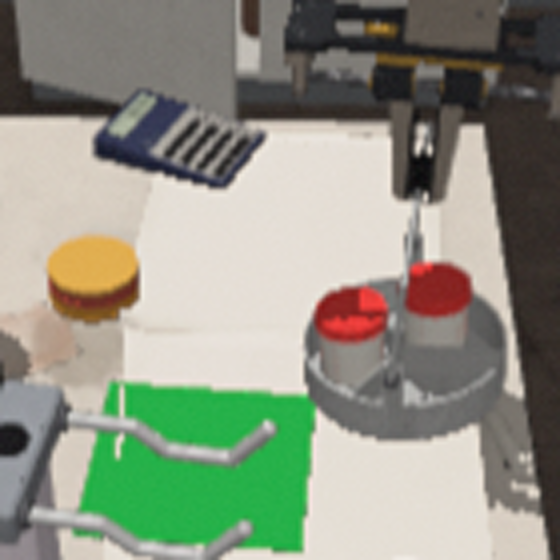

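```bash
python3 -m pendant '[[0.05,[-1,-3,0],0],[0.05,[-2,-9,0],0],[0.05,[-4,-18,0],0],[0.05,[-6,-31,0],0],[0.05,[-8,-46,0],0],[0.05,[-10,-63,0],0],[0.05,[-13,-82,0],0],[0.05,[-16,-101,0],0],[0.05,[-18,-118,0],0],[0.05,[-20,-132,0],0],[0.05,[-21,-141,0],0],[0.05,[-21,-145,0],0]]' 20; python3 -m pendant '[[0.05,[-1,-3,0],0],[0.05,[-2,-9,0],0],[0.05,[-4,-18,0],0],[0.05,[-6,-31,0],0],[0.05,[-8,-46,0],0],[0.05,[-10,-63,0],0],[0.05,[-13,-82,0],0],[0.05,[-16,-101,0],0],[0.05,[-18,-118,0],0],[0.05,[-20,-132,0],0],[0.05,[-21,-140,0],0],[0.05,[-21,-143,0],0]]' 20; python3 -m pendant '[[0.05,[0,0,0],0],[0.05,[0,0,0],0],[0.05,[0,0,0],0]]'; python3 -c "
from h import *
import pickle
s=st();cam('side','d21',(200,180,370,350),4);cam('scene','s21',(160,130,310,280),4);c=cam('wrist','w21');pickle.dump(c,open('w21.pkl','wb'))"
```

```text
time_s: 32.3
ee_pos: [0.4175, 0.087, 0.2986]
ee_rot: [0.998, -0.07, -0.0, -0.0]
force: [-0.6, 0.0, -6.5]
finger_gap: 0.123
time_s: 33.5
ee_pos: [0.417, 0.2312, 0.2985]
ee_rot: [0.998, -0.071, -0.0, -0.0]
force: [0.2, -1.0, -6.6]
finger_gap: 0.123
time_s: 33.8
ee_pos: [0.4173, 0.23, 0.2986]
ee_rot: [0.997, -0.071, 0.0, 0.0]
force: [-0.5, 0.6, -6.1]
finger_gap: 0.122
t 33.8 p [417.3 230.  298.6] R [[0.99, -0.143, 0.0], [-0.143, -0.99, -0.0], [0.0, 0.0, -1.0]] F [-0.5  0.6 -6.1] gap 0.122
```

View pics/d21.png

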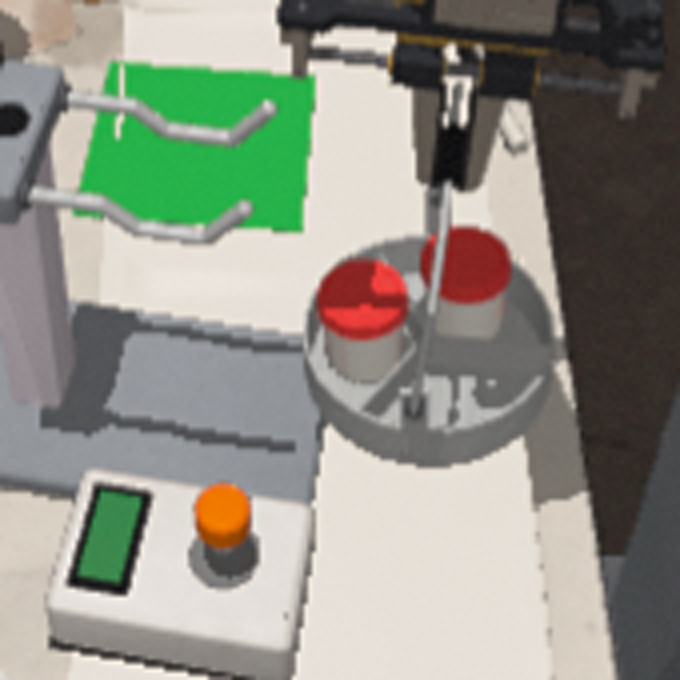

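View pics/s21.png

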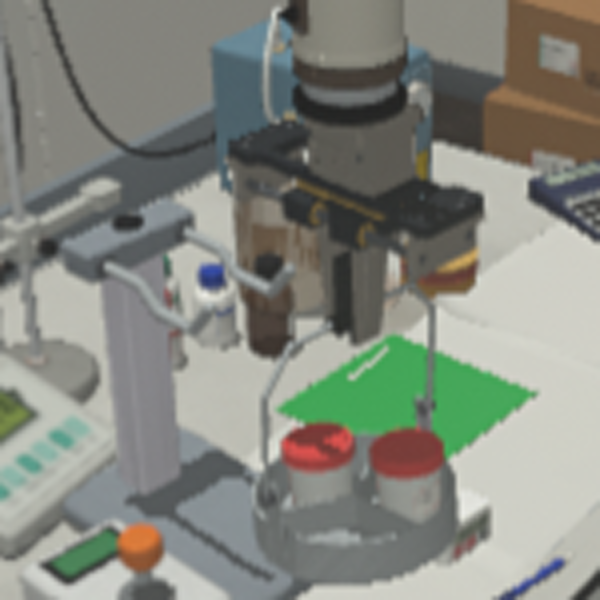

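View pics/w21.png

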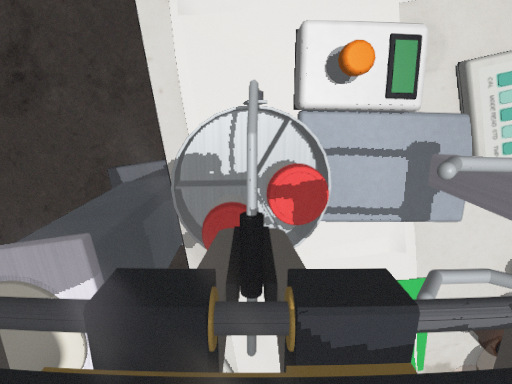

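```bash
python3 - <<'E'
from h import *; import pickle
np.set_printoptions(precision=4,suppress=True)
c=pickle.load(open('w21.pkl','rb'))
f=plane(c,447,168,.272)[:2];n=plane(c,433,286,.272)[:2]
print(f,n,np.linalg.norm(f-n),(f+n)/2)
th=np.radians(-8.2);X=np.array([np.cos(th),np.sin(th)])
print("H from tips",(f+n)/2+.042*X, "yaw", np.degrees(np.arctan2(-(f-n)[0],(f-n)[1])))
print("bail end far",plane(c,253,86,.285), "sleeve far/near ends",plane(c,252,214,.2925),plane(c,252,297,.2925))
kb=blobs(c,(5,160,100),(18,255,255),100)[0][0];print("knob",plane(c,*kb,.110))
E
```

```text
[0.5308 0.2568] [0.5234 0.1847] 0.07248331751664358 [0.5271 0.2207]
H from tips [0.5687 0.2147] yaw -5.857106275800667
bail end far [0.4307 0.3121 0.285 ] sleeve far/near ends [0.4217 0.2524 0.2925] [0.4152 0.2069 0.2925]
knob [0.5374 0.3392 0.11  ]
```

```bash
python3 -m pendant '[[0.05,[2,0,0],0],[0.05,[7,0,0],0],[0.05,[15,0,0],0],[0.05,[26,-1,0],0],[0.05,[39,-1,0],0],[0.05,[53,-1,0],0],[0.05,[67,-1.5,0],0],[0.05,[79,-1.5,0],0],[0.05,[88,-1.5,0],0],[0.05,[94,-1.5,0],0],[0.05,[97,-1.5,0],0],[0.05,[97,-1.5,0],0]]' 20; python3 -c "
from h import *
import pickle
s=st();cam('side','d22',(180,160,350,330),4);cam('scene','s22',(160,130,310,280),4)"
```

```text
time_s: 35.15
ee_pos: [0.5135, 0.2182, 0.2985]
ee_rot: [0.997, -0.071, -0.0, -0.0]
force: [0.7, -0.1, -5.6]
finger_gap: 0.123
t 35.15 p [513.5 218.2 298.5] R [[0.99, -0.142, -0.0], [-0.142, -0.99, 0.0], [-0.0, -0.0, -1.0]] F [ 0.7 -0.1 -5.6] gap 0.123
```

View pics/d22.png

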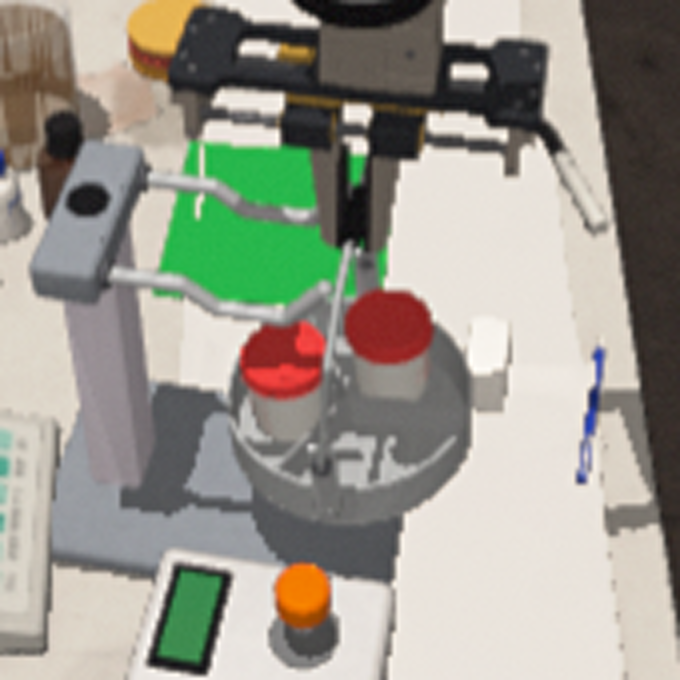

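View pics/s22.png

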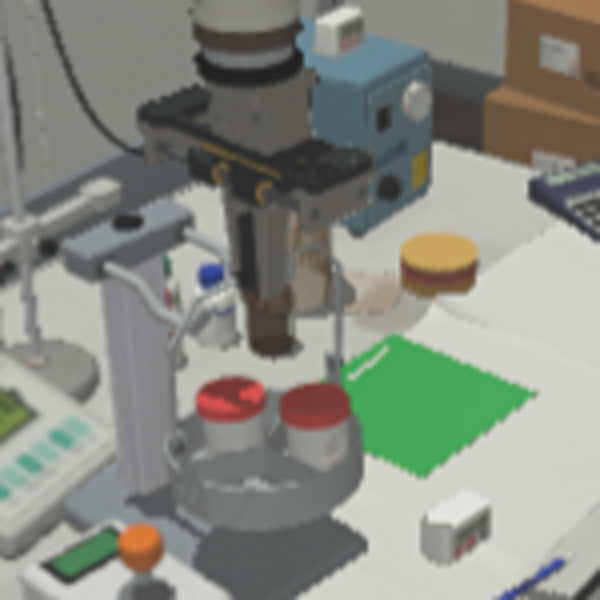

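```bash
python3 -m pendant '[[0.05,[2,0,0],0],[0.05,[6,0,0],0],[0.05,[12,0,0],0],[0.05,[20,0,0],0],[0.05,[29,0,0],0],[0.05,[38,0,0],0],[0.05,[45,0,0],0],[0.05,[50,0,0],0],[0.05,[53,0,0],0],[0.05,[53,0,0],0],[0.05,[53,0,0],0]]' 20; python3 -c "
from h import *
import pickle
s=st();d=s['ee_pos'][:2]-[.566,.210];th=np.radians(-8.2);print(d@[np.cos(th),np.sin(th)],d@[-np.sin(th),np.cos(th)])
cam('wrist','w23');cam('side','d23',(180,160,350,330),4)"
```

```text
time_s: 36.35
ee_pos: [0.5657, 0.2108, 0.2986]
ee_rot: [0.997, -0.071, -0.0, -0.0]
force: [0.1, -0.5, -5.5]
finger_gap: 0.122
t 36.35 p [565.7 210.8 298.6] R [[0.99, -0.142, -0.0], [-0.142, -0.99, 0.0], [-0.0, -0.0, -1.0]] F [ 0.1 -0.5 -5.5] gap 0.122
-0.0004168751900559568 0.0007256622366299082
```

View pics/w23.png

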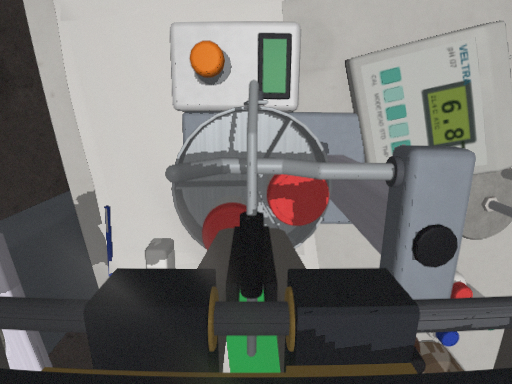

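View pics/d23.png

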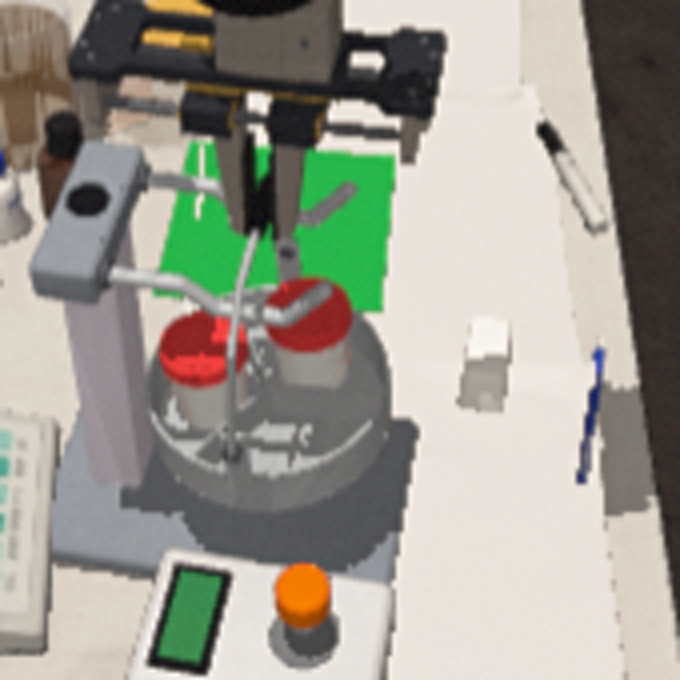

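```bash
python3 -m pendant '[[0.05,[0.5,0.5,2],0],[0.05,[0.5,0.5,6],0],[0.05,[0.5,0.5,12],0],[0.05,[0.5,0.5,18],0],[0.05,[0.5,0.5,24],0],[0.05,[0.5,0.5,29],0],[0.05,[0.5,0.5,33],0],[0.05,[0.5,0.5,36],0],[0.05,[0.5,0.5,38],0],[0.05,[0.5,0.5,39],0],[0.05,[0.5,0.5,40],0],[0.05,[0.5,0.5,40],0]]' 20;python3 -m pendant '[[0.05,[0,0,1],0],[0.05,[0,0,2],0],[0.05,[0,0,2],0]]' 20; python3 -m pendant '[[0.05,[0,0,0.5],0],[0.05,[0,0,1],0],[0.05,[0,0,1],0],[0.05,[0,0,1],0]]' 20
```

```text
time_s: 37.65
ee_pos: [0.5663, 0.2101, 0.2586]
ee_rot: [0.997, -0.071, 0.0, -0.0]
force: [-0.8, -0.4, -6.1]
finger_gap: 0.12
time_s: 37.95
ee_pos: [0.5665, 0.2102, 0.2575]
ee_rot: [0.997, -0.071, 0.001, -0.0]
force: [-0.7, 0.1, -1.6]
finger_gap: 0.123
time_s: 38.35
ee_pos: [0.5666, 0.2102, 0.2572]
ee_rot: [0.997, -0.071, 0.001, -0.0]
force: [-4.1, -0.2, 5.1]
finger_gap: 0.122
```

```bash
python3 -m pendant '[[0.05,[0,0,-0.7],0],[0.05,[0,0,-0.7],0],[0.15,[0,0,-0.7],0],[0.18,[0,0,-0.7],0],[0.22,[0,0,-0.7],0],[0.3,[0,0,-0.7],0],[0.4,[0,0,-0.7],0],[0.4,[0,0,-0.7],0],[0.4,[0,0,-0.7],0]]' 20; python3 -c "
from h import *
s=st()
cam('scene','s24',(160,130,310,280),4);cam('side','d24',(180,160,350,330),4)"
```

```text
time_s: 39.25
ee_pos: [0.5663, 0.2101, 0.2563]
ee_rot: [0.997, -0.071, -0.0, -0.0]
force: [1.2, -0.7, 1.1]
finger_gap: 0.399
t 39.25 p [566.3 210.1 256.3] R [[0.99, -0.142, -0.0], [-0.142, -0.99, 0.0], [-0.0, -0.0, -1.0]] F [ 1.2 -0.7  1.1] gap 0.399
```

View pics/s24.png

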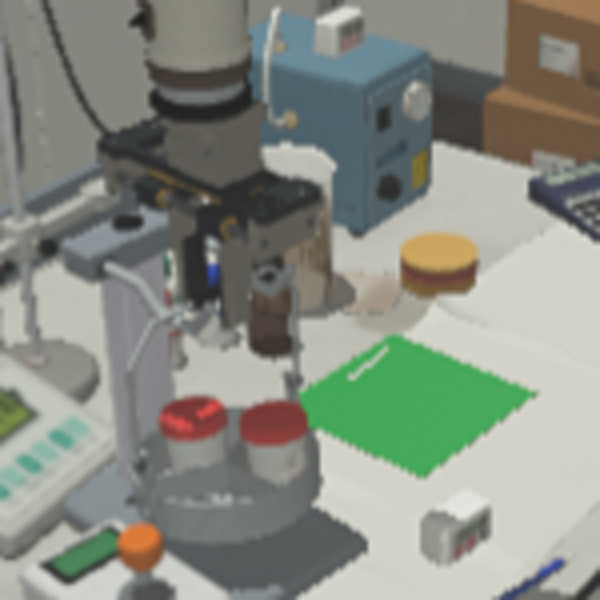

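View pics/d24.png

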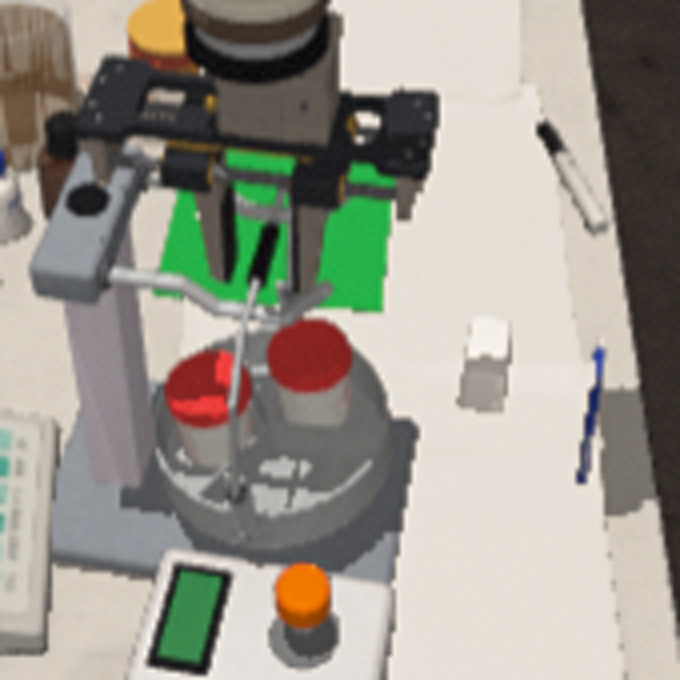

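```bash
python3 -m pendant '[[0.5,[0,0,-10],0],[0.5,[0,0,-30],0],[0.5,[0,0,-60],0],[0.5,[0,0,-90],0],[0.5,[0,0,-100],0],[0.5,[0,0,-100],0],[0.5,[0,0,-100],0],[0.5,[0,0,-100],0],[0.5,[0,0,-100],0],[0.5,[0,0,-100],0],[0.5,[0,0,-100],0],[0.5,[0,0,-100],0]]' 20; python3 -c "
from h import *
s=st()
cam('scene','s25',(160,130,310,280),4);cam('side','d25',(180,160,350,330),4)"; python3 -m pendant '[[0.5,[0,0,0],0],[0.5,[0,0,0],0],[0.5,[0,0,0],0],[0.5,[0,0,0],0],[0.5,[0,0,0],0],[0.5,[0,0,0],0],[0.5,[0,0,0],0],[0.5,[0,0,0],0],[0.5,[0,0,0],0],[0.5,[0,0,0],0],[0.5,[0,0,0],0],[0.5,[0,0,0],0]]'; python3 -c "
from h import *
import pickle
cam('side','d26',(180,160,350,330),4);c=cam('wrist','w26');pickle.dump(c,open('w26.pkl','wb'));a=cv2.imread('pics/d25.png').astype(int);b=cv2.imread('pics/d26.png').astype(int);print(abs(a-b).mean(),abs(a-b).max())"
```

```text
time_s: 40.55
ee_pos: [0.5662, 0.2101, 0.3561]
ee_rot: [0.997, -0.071, -0.0, 0.0]
force: [0.1, 0.7, -0.2]
finger_gap: 0.5
t 40.55 p [566.2 210.1 356.1] R [[0.99, -0.142, -0.0], [-0.142, -0.99, -0.0], [-0.0, 0.0, -1.0]] F [ 0.1  0.7 -0.2] gap 0.5
time_s: 41.85
ee_pos: [0.5663, 0.2101, 0.3563]
ee_rot: [0.997, -0.071, -0.0, 0.0]
force: [0.1, -0.1, 0.2]
finger_gap: 0.503
0.9411642156862745 80
```

View pics/d26.png

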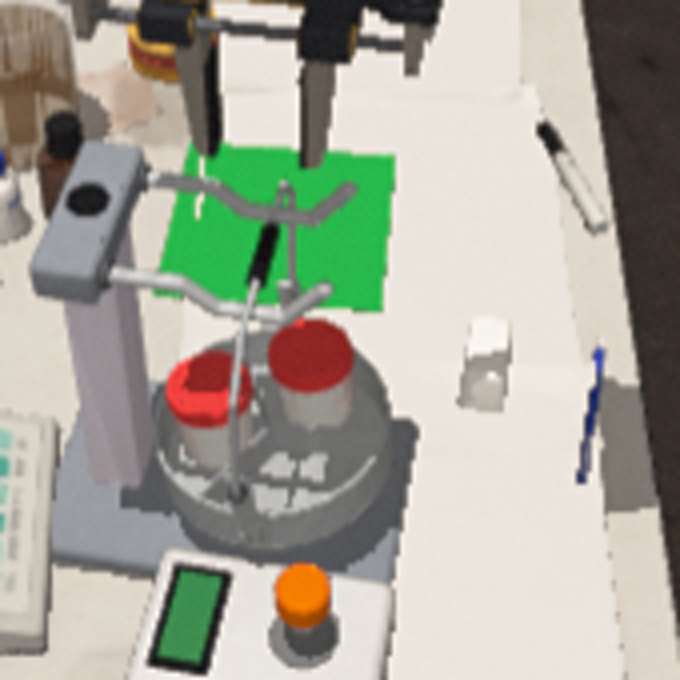

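View pics/w26.png

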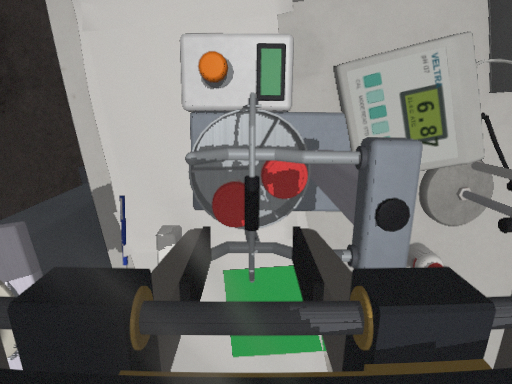

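View pics/s25.png

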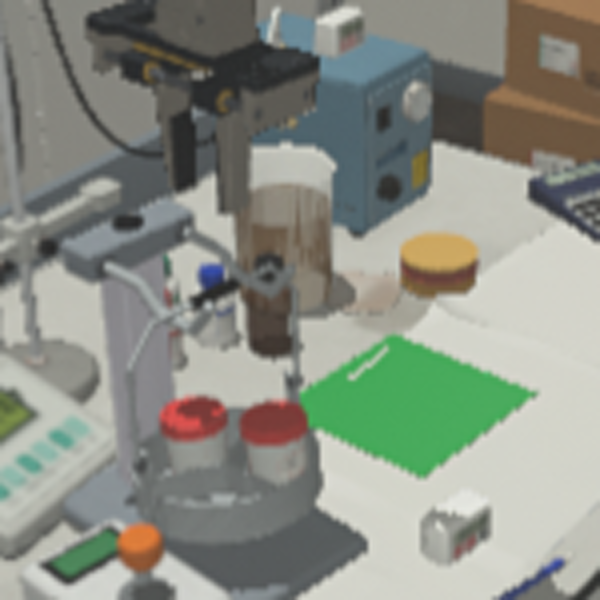

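```bash
for i in 1 2 3; do python3 -m pendant '[[0.5,[0,0,0],0],[0.5,[0,0,0],0],[0.5,[0,0,0],0],[0.5,[0,0,0],0],[0.5,[0,0,0],0],[0.5,[0,0,0],0],[0.5,[0,0,0],0],[0.5,[0,0,0],0],[0.5,[0,0,0],0],[0.5,[0,0,0],0],[0.5,[0,0,0],0],[0.5,[0,0,0],0]]' | head -1; done; python3 -c "
from h import *
import pickle
c=cam('side','d27',(180,160,350,330),4)
a=cv2.imread('pics/d27.png').astype(int);b=cv2.imread('pics/d26.png').astype(int);print(abs(a-b).mean(),abs(a-b).max())
c=cam('wrist','w27',(180,80,330,290),3)
st();print(plane(c,252,178,.2505),plane(c,252,229,.2505))"
```

```text
time_s: 43.15
time_s: 44.35
time_s: 45.55
0.899929354094579 52
t 45.65 p [566.3 210.2 356.3] R [[0.99, -0.142, 0.0], [-0.142, -0.99, 0.0], [0.0, -0.0, -1.0]] F [ 0.4  0.2 -0.2] gap 0.504
[0.57071451 0.23090409 0.2505    ] [0.56473276 0.18872436 0.2505    ]
```

View pics/w27.png

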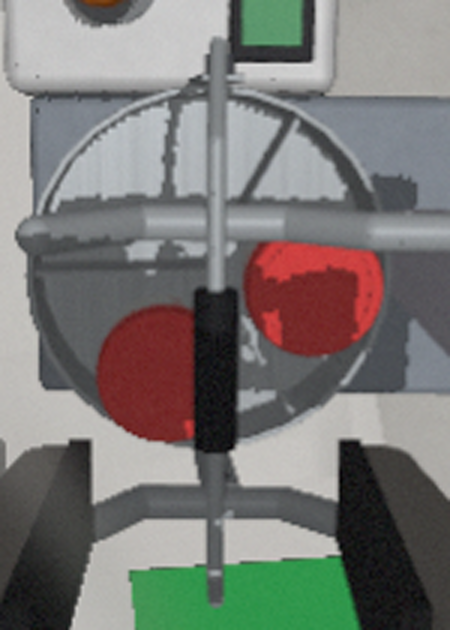

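```bash
python3 -m pendant '[[0.4,[1,0,20],0],[0.4,[1,0,50],0],[0.4,[1,0,75],0],[0.4,[1,0,92],0],[0.4,[1,0,99.5],0],[0.4,[1,0,99.5],0],[0.05,[1,0,99.5],0],[0.05,[1,0,99.5],0],[0.05,[1,0,99.5],0],[0.05,[1,0,99.5],0],[0.05,[1,0,99.5],0],[0.05,[1,0,99.5],0]]' 20; python3 -m pendant '[[0.05,[0,0,0],0],[0.05,[0,0,-1],0],[0.05,[0,0,-3],0],[0.05,[0,0,-6],0],[0.05,[0,0,-10],0],[0.05,[0,0,-15],0],[0.05,[0,0,-21],0],[0.05,[0,0,-27],0],[0.05,[0,0,-33],0],[0.05,[0,0,-38],0],[0.05,[0,0,-41],0],[0.05,[0,0,-42],0]]' 20;python3 -c "
from h import *
st();cam('side','d28',(180,160,350,330),4)"
```

```text
time_s: 46.85
ee_pos: [0.5677, 0.2101, 0.2578]
ee_rot: [0.997, -0.071, 0.001, -0.0]
force: [-1.1, -0.8, 4.1]
finger_gap: 0.121
time_s: 48.05
ee_pos: [0.5674, 0.21, 0.2993]
ee_rot: [0.997, -0.071, 0.0, -0.0]
force: [0.3, -0.7, -5.9]
finger_gap: 0.121
t 48.05 p [567.4 210.  299.3] R [[0.99, -0.142, 0.001], [-0.142, -0.99, 0.0], [0.001, -0.0, -1.0]] F [ 0.3 -0.7 -5.9] gap 0.121
```

View pics/d28.png

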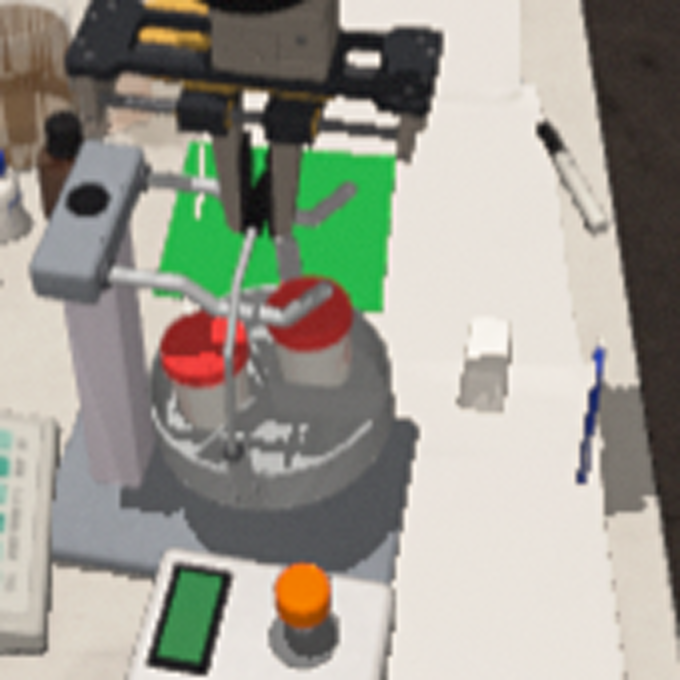

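Lifted; pull out forward (−x) the way it came, then across to the mat.

```bash
python3 -m pendant '[[0.05,[-2,0,0],0],[0.05,[-6,0,0],0],[0.05,[-12,0,0],0],[0.05,[-20,0,0],0],[0.05,[-30,0,0],0],[0.05,[-41,0,0],0],[0.05,[-52,0,0],0],[0.05,[-62,0,0],0],[0.05,[-70,0,0],0],[0.05,[-76,0,0],0],[0.05,[-79,0,0],0],[0.05,[-80,0,0],0]]' 20; python3 -m pendant '[[0.05,[-2,0,0],0],[0.05,[-6,0,0],0],[0.05,[-12,0,0],0],[0.05,[-20,0,0],0],[0.05,[-29,0,0],0],[0.05,[-39,0,0],0],[0.05,[-48,0,0],0],[0.05,[-56,0,0],0],[0.05,[-63,0,0],0],[0.05,[-67,0,0],0],[0.05,[-69,0,0],0],[0.05,[-70,0,0],0]]' 20; python3 -c "
from h import *
st();print(go([.4187,-.0625,.299]))"
```

```text
time_s: 49.3
ee_pos: [0.4879, 0.2214, 0.2989]
ee_rot: [0.997, -0.071, 0.0, -0.0]
force: [-0.4, 0.2, -5.4]
finger_gap: 0.123
time_s: 50.5
ee_pos: [0.4188, 0.2313, 0.2989]
ee_rot: [0.997, -0.071, 0.0, -0.0]
force: [0.1, -0.5, -5.3]
finger_gap: 0.12
t 50.5 p [418.8 231.3 298.9] R [[0.99, -0.142, 0.0], [-0.142, -0.99, 0.0], [0.0, -0.0, -1.0]] F [ 0.1 -0.5 -5.3] gap 0.12
[ 4.160e+01  2.908e+02 -1.000e-01]
```

```bash
python3 -m pendant '[[0.05,[1,3,0],0],[0.05,[2,9,0],0],[0.05,[4,18,0],0],[0.05,[6,31,0],0],[0.05,[8,46,0],0],[0.05,[10,63,0],0],[0.05,[13,82,0],0],[0.05,[16,101,0],0],[0.05,[18,118,0],0],[0.05,[20,132,0],0],[0.05,[21,141,0],0],[0.05,[21,145,0],0]]' 20; python3 -m pendant '[[0.05,[1,3,0],0],[0.05,[2,9,0],0],[0.05,[4,18,0],0],[0.05,[6,31,0],0],[0.05,[8,46,0],0],[0.05,[10,63,0],0],[0.05,[13,82,0],0],[0.05,[16,101,0],0],[0.05,[18,119,0],0],[0.05,[20,134,0],0],[0.05,[21,142,0],0],[0.05,[21,146,0],0]]' 20; python3 -m pendant '[[0.05,[0,0,0],-1],[0.05,[0,0,0],-2],[0.05,[0,0,0],-3],[0.05,[0,0,0],-4],[0.05,[0,0,0],-4]]'; python3 -c "
from h import *
st();print(go([.577,-.0625,.299]));cam('side','d29',(200,100,370,270),4)"
```

```text
time_s: 51.7
ee_pos: [0.419, 0.0835, 0.2989]
ee_rot: [0.997, -0.072, 0.0, 0.0]
force: [0.6, -0.7, -6.2]
finger_gap: 0.122
time_s: 52.9
ee_pos: [0.4191, -0.0635, 0.2988]
ee_rot: [0.997, -0.071, -0.0, 0.0]
force: [-0.3, 0.4, -6.2]
finger_gap: 0.118
time_s: 53.4
ee_pos: [0.4192, -0.0625, 0.2989]
ee_rot: [0.999, -0.036, 0.0, -0.0]
force: [-0.0, -0.2, -5.8]
finger_gap: 0.123
t 53.4 p [419.2 -62.5 298.9] R [[0.997, -0.071, 0.0], [-0.071, -0.997, 0.0], [0.0, -0.0, -1.0]] F [-0.  -0.2 -5.8] gap 0.123
[ 1.574e+02 -1.120e+01 -1.000e-01]
```

View pics/d29.png

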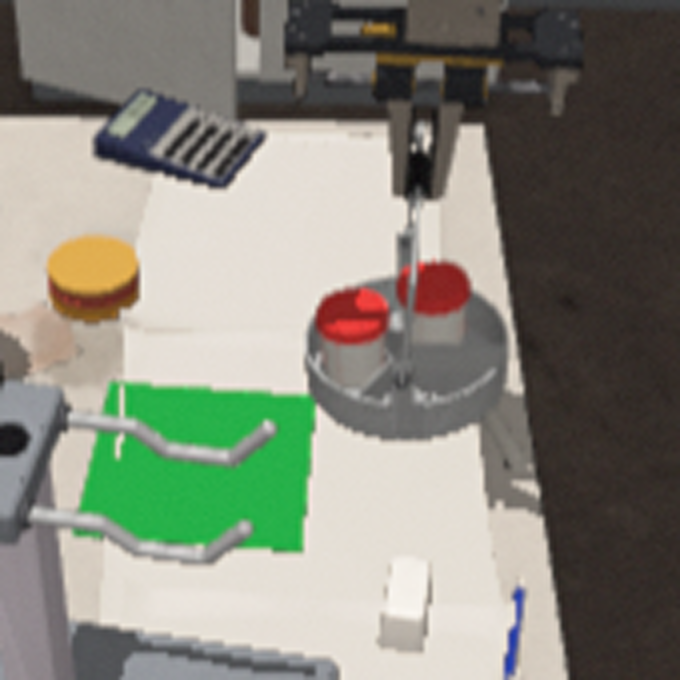

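```bash
python3 -m pendant '[[0.05,[3,0,0],0],[0.05,[9,-1,0],0],[0.05,[18,-2,0],0],[0.05,[31,-3,0],0],[0.05,[47,-4,0],0],[0.05,[65,-5,0],0],[0.05,[85,-6,0],0],[0.05,[105,-8,0],0],[0.05,[124,-9,0],0],[0.05,[141,-10,0],0],[0.05,[153,-11,0],0],[0.05,[158,-11,0],0]]' 20; python3 -m pendant '[[0.05,[0,0,2],0],[0.05,[0,0,7],0],[0.05,[0,0,14],0],[0.05,[0,0,23],0],[0.05,[0,0,33],0],[0.05,[0,0,43],0],[0.05,[0,0,53],0],[0.05,[0,0,62],0],[0.05,[0,0,70],0],[0.05,[0,0,76],0],[0.05,[0,0,79],0],[0.05,[0,0,80],0]]' 20; python3 -c "
from h import *
st();cam('side','d30',(200,100,340,240),4);cam('wrist','w30')"
```

```text
time_s: 54.65
ee_pos: [0.579, -0.0631, 0.298]
ee_rot: [0.999, -0.036, -0.0, -0.0]
force: [0.4, -0.8, -6.4]
finger_gap: 0.124
time_s: 55.85
ee_pos: [0.5775, -0.0632, 0.2185]
ee_rot: [0.999, -0.036, -0.0, -0.0]
force: [-0.3, 1.0, -6.2]
finger_gap: 0.123
t 55.85 p [577.5 -63.2 218.5] R [[0.997, -0.072, -0.0], [-0.072, -0.997, 0.0], [-0.0, -0.0, -1.0]] F [-0.3  1.  -6.2] gap 0.123
```

View pics/d30.png

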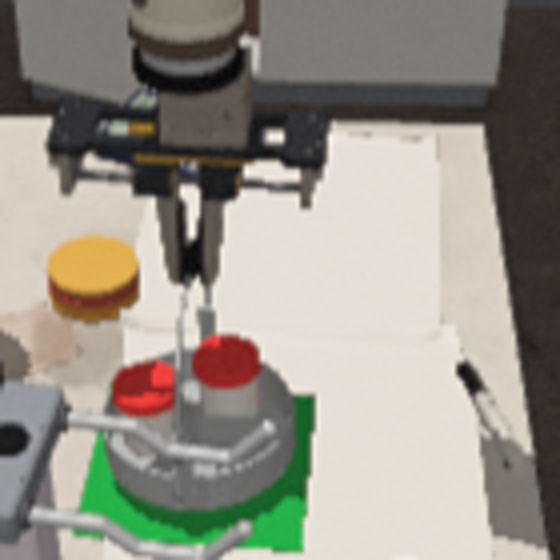

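View pics/w30.png

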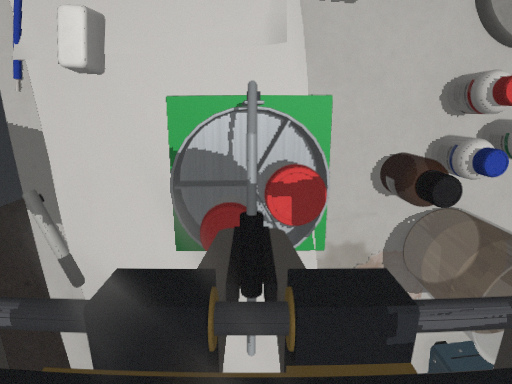

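```bash
python3 -m pendant '[[0.05,[0,0,2],0],[0.05,[0,0,5],0],[0.05,[0,0,9],0],[0.05,[0,0,12],0],[0.05,[0,0,14],0],[0.05,[0,0,16],0],[0.05,[0,0,17],0],[0.05,[0,0,18],0],[0.05,[0,0,18],0]]' 20; python3 -m pendant '[[0.05,[0,0,1],0],[0.05,[0,0,2],0],[0.05,[0,0,3],0],[0.05,[0,0,3],0],[0.05,[0,0,3],0]]' 10; python3 -c "
from h import *
st();cam('side','d31',(200,100,340,240),4);cam('wrist','w31')"
```

```text
time_s: 56.85
ee_pos: [0.5775, -0.0632, 0.2008]
ee_rot: [0.999, -0.036, 0.0, -0.0]
force: [0.8, 0.2, -5.8]
finger_gap: 0.12
time_s: 57.35
ee_pos: [0.5783, -0.063, 0.199]
ee_rot: [0.999, -0.036, 0.001, -0.0]
force: [-0.2, 2.9, 3.5]
finger_gap: 0.125
t 57.35 p [578.3 -63.  199. ] R [[0.997, -0.072, 0.002], [-0.072, -0.997, -0.0], [0.002, -0.0, -1.0]] F [-0.2  2.9  3.5] gap 0.125
```

View pics/d31.png

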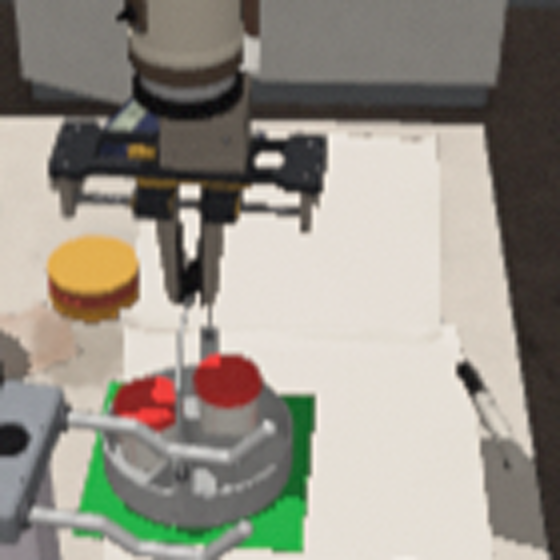

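View pics/w31.png

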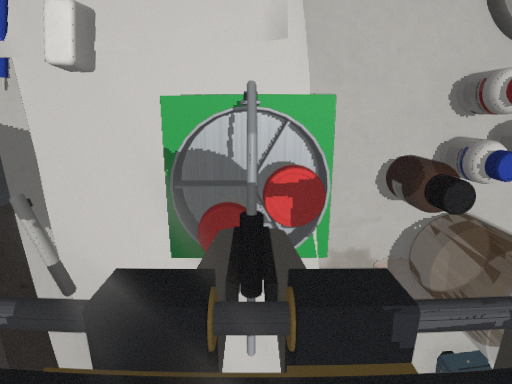

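```bash
python3 -m pendant '[[0.1,[0,0,-1],0],[0.1,[0,0,-1],0],[0.1,[0,0,-1],0],[0.1,[0,0,-1],0]]' 3; python3 -c "
from h import *
st()"; python3 -m pendant '[[0.1,[-7.7,0,0.3],0],[0.1,[-15.4,0,1],0],[0.1,[-23,0,2.3],0],[0.1,[-30.5,0,4],0],[0.1,[-37.9,0,6.3],0],[0.1,[-45.2,0,9],0],[0.1,[-52.2,0,12.2],0],[0.1,[-59,0,15.8],0],[0.1,[-65.6,0,19.9],0],[0.1,[-71.8,0,24.4],0],[0.1,[-77.8,0,29.3],0],[0.1,[-83.4,0,34.6],0]]' 3; python3 -c "
from h import *
st();cam('side','d32',(200,100,340,240),4)"
```

```text
time_s: 57.85
ee_pos: [0.5777, -0.0632, 0.199]
ee_rot: [0.999, -0.036, 0.0, -0.0]
force: [0.7, 3.0, 2.9]
finger_gap: 0.131
t 57.85 p [577.7 -63.2 199. ] R [[0.997, -0.072, 0.0], [-0.072, -0.997, 0.0], [0.0, -0.0, -1.0]] F [0.7 3.  2.9] gap 0.131
time_s: 59.05
ee_pos: [0.4938, -0.0572, 0.1638]
ee_rot: [0.999, -0.036, -0.0, 0.0]
force: [-0.2, -0.1, 1.1]
finger_gap: 0.127
t 59.05 p [493.8 -57.2 163.8] R [[0.997, -0.072, -0.0], [-0.072, -0.997, -0.0], [-0.0, 0.0, -1.0]] F [-0.2 -0.1  1.1] gap 0.127
```

View pics/d32.png

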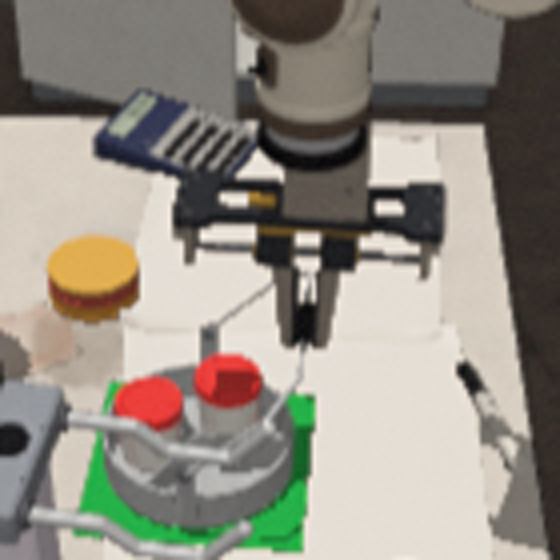

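```bash
python3 -m pendant '[[0.1,[-5.3,0,5.6],0],[0.1,[-10.2,0,11.6],0],[0.1,[-14.7,0,17.8],0],[0.1,[-18.8,0,24.4],0],[0.1,[-22.4,0,31.2],0],[0.1,[-25.6,0,38.2],0],[0.1,[-28.3,0,45.5],0],[0.1,[-30.6,0,52.9],0],[0.1,[-32.3,0,60.4],0],[0.1,[-33.6,0,68],0],[0.1,[-34.3,0,75.7],0],[0.1,[-34.6,0,82],0]]' 3; python3 -c "
from h import *
st();cam('side','d33',(200,100,340,240),4);c=cam('wrist','w33')"
```

```text
time_s: 60.3
ee_pos: [0.4592, -0.0545, 0.0812]
ee_rot: [0.999, -0.036, -0.001, -0.0]
force: [-3.4, -0.2, 0.9]
finger_gap: 0.125
t 60.3 p [459.2 -54.5  81.2] R [[0.997, -0.072, -0.002], [-0.072, -0.997, 0.0], [-0.002, -0.0, -1.0]] F [-3.4 -0.2  0.9] gap 0.125
```

View pics/d33.png

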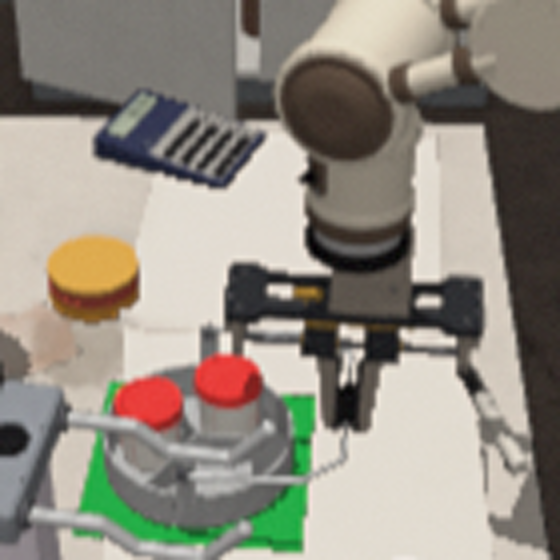

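View pics/w33.png

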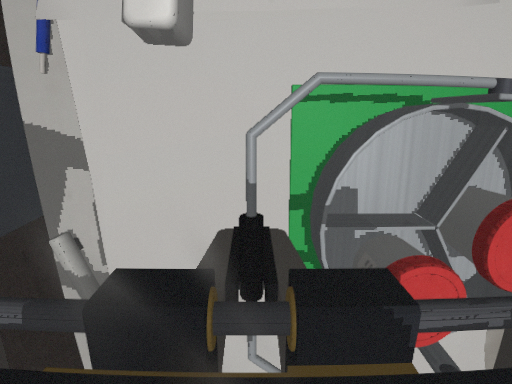

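Folded down gently. Open a little, rise and check the pail's position on the mat.

```bash
python3 -m pendant '[[0.35,[0,0,0],0],[0.35,[0,0,0],0],[0.35,[0,0,0],0],[0.35,[0,0,-20],0],[0.35,[0,0,-60],0],[0.35,[-5,30,-110],0],[0.5,[-10,60,-160],0],[0.5,[-10,60,-210],0],[0.5,[-10,60,-215],0],[0.5,[-10,60,-215],0],[0.5,[-10,60,-215],0]]' 20; python3 -c "
from h import *
import pickle
s=st();c=cam('wrist');pickle.dump(c,open('w34.pkl','wb'))
cv2.imwrite('pics/w34.png',cv2.resize(c['frame'][0:240,200:450,::-1],None,fx=2.5,fy=2.5,interpolation=cv2.INTER_CUBIC))"
```

```text
time_s: 61.5
ee_pos: [0.4455, -0.1137, 0.2967]
ee_rot: [0.999, -0.036, 0.0, -0.0]
force: [0.0, -0.6, -1.0]
finger_gap: 0.498
t 61.5 p [ 445.5 -113.7  296.7] R [[0.997, -0.072, 0.0], [-0.072, -0.997, 0.0], [0.0, -0.0, -1.0]] F [ 0.  -0.6 -1. ] gap 0.498
```

View pics/w34.png

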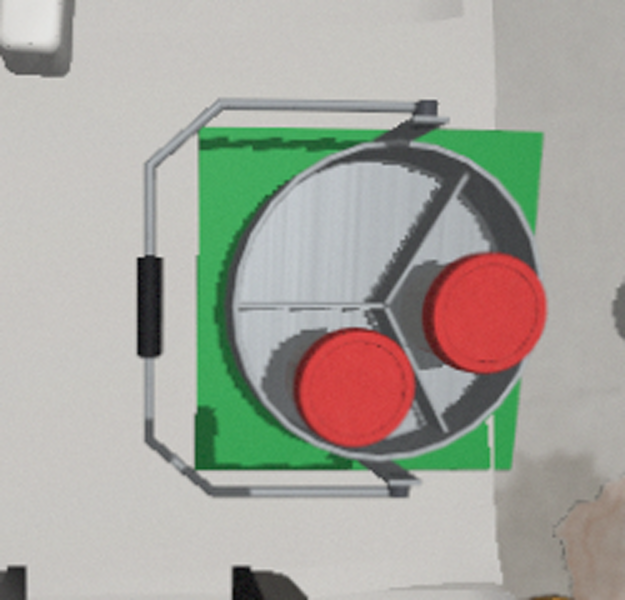

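```bash
python3 - <<'E'
from h import *; import pickle
np.set_printoptions(precision=4,suppress=True)
c=pickle.load(open('w34.pkl','rb'))
Z=lambda x,y:(200+x/2.5,y/2.5)
P=lambda x,y,z:plane(c,*Z(x,y),z)[:2]
s=P(149,306,.073);p1=P(427,104,.077);p2=P(398,492,.077)
d=p1-p2;X=np.array([d[1],-d[0]])/np.linalg.norm(d)
print("sleeve",s,"piv mid",(p1+p2)/2,"axis from sleeve",s+.118*X)
m=[P(*q,.003) for q in [(199,127),(543,131),(512,470),(195,470)]];print("mat",np.mean(m,0))
r=[P(*q,.043) for q in [(230,303),(540,303),(384,142),(384,460)]];print(r,np.mean(r,0))
print(go([.540,.341,.40]))
E
```

```text
sleeve [ 0.46   -0.0533] piv mid [ 0.5771 -0.0612] axis from sleeve [ 0.5777 -0.0619]
mat [ 0.5765 -0.0626]
[array([ 0.4997, -0.0553]), array([ 0.6523, -0.0646]), array([0.5751, 0.0139]), array([ 0.5746, -0.1382])] [ 0.5754 -0.0611]
[  61.8 -460.1 -104. ]
```

```bash
python3 -m pendant '[[0.3,[0,0,-50],0],[0.3,[20,-40,-100],0],[0.3,[30,-90,-104],0],[0,[62,-460,-104],0],[0,[62,-460,-104],0],[0,[62,-460,-104],0],[0,[62,-460,-104],0],[0,[62,-460,-104],0],[0,[62,-460,-104],0],[0,[62,-460,-104],0],[0,[62,-460,-104],0],[0,[62,-460,-104],0]]' 20; python3 -m pendant '[[0,[0,0,0],0],[0,[0,0,0],0],[0,[0,0,0],0]]'; python3 -c "
from h import *
st();c=cam('wrist','w35');k=blobs(c,(5,160,80),(18,255,255),100);print(k);print(plane(c,*k[0][0],.110));print(go([.5395,.341,.16]))"
```

```text
time_s: 62.75
ee_pos: [0.5393, 0.3446, 0.3967]
ee_rot: [0.999, -0.033, -0.003, 0.001]
force: [-0.3, 0.2, -0.5]
finger_gap: 0.002
time_s: 63.05
ee_pos: [0.5406, 0.3393, 0.401]
ee_rot: [0.999, -0.037, -0.0, 0.0]
force: [-0.4, 0.6, 0.4]
finger_gap: 0.006
t 63.05 p [540.6 339.3 401. ] R [[0.997, -0.074, -0.0], [-0.074, -0.997, -0.0], [-0.0, 0.0, -1.0]] F [-0.4  0.6  0.4] gap 0.006
[(array([250.4, 165.6]), array([239, 154,  24,  24, 443], dtype=int32))]
[0.54039169 0.34146656 0.11      ]
[ -1.3  -1.6 241.3]
```

View pics/w35.png

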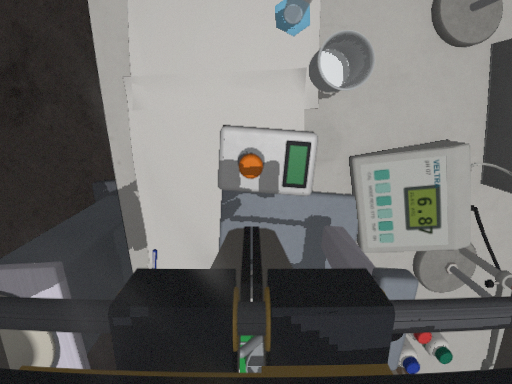

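```bash
python3 -m pendant '[[0,[0,-1.6,40],0],[0,[0,-1.6,90],0],[0,[0,-1.6,140],0],[0,[0,-1.6,190],0],[0,[0,-1.6,225],0],[0,[0,-1.6,245],0],[0,[0,-1.6,252],0],[0,[0,-1.6,252],0],[0,[0,-1.6,252],0]]' 20; python3 -m pendant '[[0,[0,0,6],0],[0,[0,0,11],0],[0,[0,0,16],0],[0,[0,0,20],0],[0,[0,0,24],0],[0,[0,0,28],0],[0,[0,0,30],0],[0,[0,0,30],0],[0,[0,0,30],0]]' 20
```

```text
time_s: 64.0
ee_pos: [0.5419, 0.3422, 0.1512]
ee_rot: [0.999, -0.036, 0.001, -0.001]
force: [0.0, 0.1, 0.5]
finger_gap: 0.006
time_s: 64.9
ee_pos: [0.5411, 0.3423, 0.1194]
ee_rot: [0.999, -0.036, 0.001, -0.0]
force: [2.2, 1.4, 3.2]
finger_gap: 0.006
```

```bash
python3 -m pendant '[[0,[0,0,1],0],[0,[0,0,1.5],0],[0,[0,0,2],0],[0,[0,0,2],0]]' 20;  python3 -m pendant '[[0,[0,0,0.5],0],[0,[0,0,1],0],[0,[0,0,1],0],[0,[0,0,1],0]]' 20
```

```text
time_s: 65.3
ee_pos: [0.5413, 0.3424, 0.1193]
ee_rot: [0.999, -0.036, 0.001, -0.0]
force: [-2.5, -0.9, 11.9]
finger_gap: 0.008
time_s: 65.7
ee_pos: [0.5414, 0.3424, 0.1193]
ee_rot: [0.999, -0.036, 0.001, -0.0]
force: [-3.4, -2.1, 17.7]
finger_gap: 0.004
```

At the stop (18 N, no more motion). Back off and verify everything.

```bash
python3 -m pendant '[[0,[0,0,-5],0],[0,[0,0,-30],0],[0,[0,0,-80],0],[0,[0,0,-130],0],[0,[0,0,-180],0],[0,[0,0,-230],0],[0,[0,0,-260],0],[0,[0,0,-260],0],[0,[0,0,-260],0],[0,[0,0,-260],0]]' 20; python3 -c "
from h import *
st();d=cam('side','d36');s2=cam('scene','s36')
print([b[0] for b in blobs(d,(6,160,120),(16,255,255),100)],proj(d,[.540,.341,.084]),proj(d,[.540,.341,.102]))"
```

```text
time_s: 66.7
ee_pos: [0.5398, 0.3417, 0.373]
ee_rot: [0.999, -0.036, -0.003, 0.001]
force: [-0.5, -0.1, 0.6]
finger_gap: 0.005
t 66.7 p [539.8 341.7 373. ] R [[0.997, -0.072, -0.005], [-0.072, -0.997, -0.002], [-0.005, 0.002, -1.0]] F [-0.5 -0.1  0.6] gap 0.005
[array([255.1, 313.1])] [[255.27623728 312.75839089]] [[255.21246793 308.59804124]]
```

View pics/d36.png

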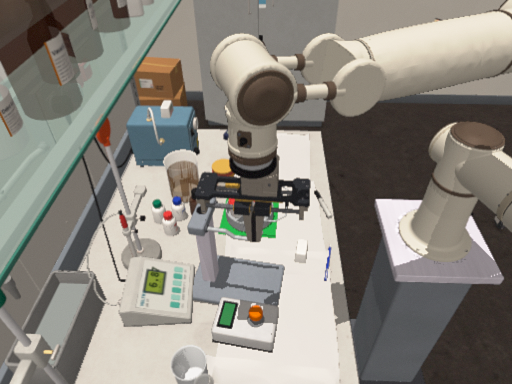

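View pics/s36.png

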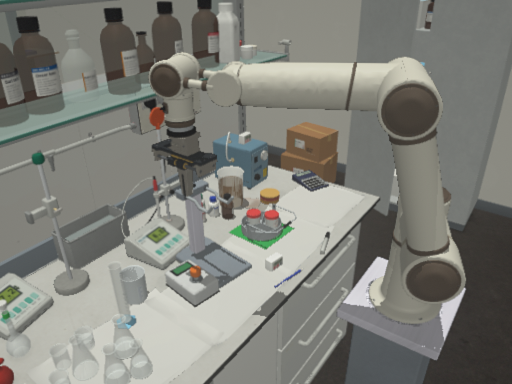

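```bash
python3 -c "
from bench import job_done
print(job_done())"
```

```text
the job is handed in; nothing more can be done
None
```

The job is done and handed in after about 67 s of the 210 s allowed. No verdict came back.

**What I did**
- I pulled the power knob up to its stop.
- Only two jars were present. I stood each in its own cell. One jar was knocked about 3 cm aside before I reached it, so I measured it again before gripping.
- I raised the bail, carried the pail round to the front of the balance and hung it on both hooks.
- I let go and left it hanging for about 6 s before gripping it again, then set it back on the mat. I folded the bail down by hand so it would not drop.
- Last, I pushed the knob down until it stopped moving, at about 18 N.

**Last checks**
- **Knob:** in the side view it is at row 313.1; row 312.8 was expected for fully down.
- **Pail:** after the bail was folded, its centre was within about 2 mm of the mat's centre, with both jars upright in separate cells.
- **Hanging:** two side pictures about 4 s apart showed no visible movement, and the bail lay on both prongs about 2 mm from the rest point.
- **Bystanders:** the timer, bottle and dishes looked undisturbed.

**What differed or disagreed**
- The pail slid a few millimetres on the mat while I first raised the bail.
- It hung a few degrees tilted, because two jars cannot balance across three cells.
- The far corner of the base plate measured about 12 mm off the given size, probably a hidden corner. I placed the hooks from the prong tip, the black cap on the cross head and the knob instead, which agreed to about 1 mm.

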